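Load the glass-studio lift and crank it to packing height

TASK

Sort the wares on the bench into the two trays on the lift while it is still down: candle glasses upright into the orange tray, jar stoppers into the green tray. Then fit the crank handle on the lift's square shaft and wind the lift up with it until the black line on the platform is level with the tip of the red pointer. Finally take the crank off, stand it back on its black mat knob up, and leave the pointer and the other things on the bench alone.

Things in the scene. Friction and masses are not known exactly. Their poses are not given: they have to be found in the camera images.
- jack: Screw lift table fixed on the bench. Origin: on the bench under the vertical screw's axis. Column 66 x 46 mm (x by y), 140 mm high. Aluminium platform 224 x 164 mm with 8 mm lip, centred at (0, -130) mm in the jack's frame; its top plate is 35 mm above the bench when down. Gauge rod 10 mm thick, 117 mm high at (134, -130) mm carries the red pointer
- shaft (a joint): Angle of the jack's screw, rad. 0 = platform fully down (the start); grows as the shaft turns CLOCKWISE seen from above, raising the platform 10 mm per turn (1.59 mm per rad), up to 47 rad. Stays where it is left; turning it takes about 0.1 N m (about 2 N at the crank's knob)
- shaft_top (a point): Tip of the square drive shaft, on its vertical axis, 165 mm above the bench; turns with the shaft (x, y axes square to the flats; at angle 0 they are the jack's axes). Shaft 13 mm square, standing 25 mm out of the column's flat top (140 mm above the bench); last 8 mm taper to 6 mm as a lead-in
- lift_mark (a point): Black line on the platform's rim, next to the gauge rod, at the height of the platform's top plate; rises with the platform
- pointer_tip (a point): Tip of the red pointer clamped on the gauge rod beside the lift mark (same horizontal place within 4 mm): the height that the lift mark must reach, 65 to 95 mm above the bench
- crank: Loose steel crank handle, 0.3 kg, standing stably on its hub, knob up. Origin: centre of the hub's underside. Hub 36 x 36 mm, 34 mm high, with a 16 mm square socket open downwards, 26 mm deep. Bar 16 mm wide along +x, 26 to 34 mm above the underside, out to x = 74 mm. On the shaft the hub's underside rests on the column's top, in any of 4 square positions
- knob_mid (a point): Middle of the crank's upright red knob: at x = 60 mm in the crank's frame, 59 mm above the hub's underside. The knob is 22 mm in diameter, spans 36 to 82 mm above the hub's underside, and spins freely on the bar
- mat: Black rubber mat, 190 x 150 x 4 mm (x by y by z), fixed on the bench: the crank's place. Origin: centre of its underside
- tray_amber: Orange plastic tray, loose on the lift platform inside its lip, 100 x 150 mm (x by y), 28 mm high, walls and floor 4 mm. Origin: centre of its underside. The orange and green trays lie side by side along the jack's x, in either order
- tray_green: Green plastic tray, loose on the lift platform inside its lip, 100 x 150 mm (x by y), 28 mm high, walls and floor 4 mm. Origin: centre of its underside. The orange and green trays lie side by side along the jack's x, in either order
- candle0: Candle in an amber glass cup: upright cylinder 38 mm in diameter, 40 mm high, white wax on top; 60 to 130 g. Origin: centre of its underside, z up through the cup. May be absent
- candle1: Candle in an amber glass cup: upright cylinder 38 mm in diameter, 40 mm high, white wax on top; 60 to 130 g. Origin: centre of its underside, z up through the cup. May be absent
- candle2: Candle in an amber glass cup: upright cylinder 38 mm in diameter, 40 mm high, white wax on top; 60 to 130 g. Origin: centre of its underside, z up through the cup. May be absent
- stopper0: Jar stopper standing on its dark wooden cap (36 mm in diameter, 14 mm high), a cork tapering from 32 to 27 mm above it, 34 mm high in all; 30 to 60 g. Origin: centre of the cap's outer face, z towards the cork. May be absent
- stopper1: Jar stopper standing on its dark wooden cap (36 mm in diameter, 14 mm high), a cork tapering from 32 to 27 mm above it, 34 mm high in all; 30 to 60 g. Origin: centre of the cap's outer face, z towards the cork. May be absent
- stopper2: Jar stopper standing on its dark wooden cap (36 mm in diameter, 14 mm high), a cork tapering from 32 to 27 mm above it, 34 mm high in all; 30 to 60 g. Origin: centre of the cap's outer face, z towards the cork. May be absent
- green_bottle: Green glass bottle, 66 mm in diameter, 190 mm high; bystander. Origin: centre of its underside
- biscuit_jar: Amber jar with a lid and paper label, 80 mm in diameter, 110 mm high; bystander. Origin: centre of its underside
- wood_block: Wooden display block, 60 x 110 x 30 mm (x by y by z); bystander. Origin: centre of its underside

How it is judged:
By the outcome, as a careful person would: the job done as asked, in the order asked, and still so for the second after the job is handed in, with the robot touching nothing.
Of candle0, candle1, candle2, stopper0, stopper1, stopper2 only 3 to 5 are there at a start; the rules pass over those that are not, and their reading is None.
At some moment in a run one of candle0, candle1, candle2, stopper0, stopper1, stopper2 may be knocked a few centimetres aside while the robot is not near it.
Once in a run the grip may slacken for a moment while it holds something.
It also fails if it takes over 210 s, if anything falls off the work surface, if the arm or the gripper's body presses on something with over 40 N, if the wrist force passes 120 N, or if a joint passes its speed limit or range.

ROBOT

A 7-joint arm with a two-finger parallel gripper is mounted at the origin on the work surface. World frame = base frame: x ahead of the robot, y to its left, z up, the work surface at z = 0. Lengths are in mm, angles in rad, forces in N, time in s.
With the tool pointing down it reaches from about 400 to 875 mm from the base axis. Payload 4.4 kg.
Tool frame: the origin (TCP) lies midway between the tips of the shut fingers; the grasp point (between the pads) lies 19 mm behind it (ctrl.grip_point_offset is the distance from the TCP to the grasp point, in mm); z points along the fingers, y is the line along which they close (so a half turn about z gives the same grasp; the last joint's range is limited). The gripper opens to 85 mm and grips with 20 to 120 N. Pads are 22 mm wide; open, the fingers measure 114 mm over their backs; the gripper's body (76 mm by 85 mm) begins 54 mm behind the grasp point. The pads swing forward as they close: fully open they stand 13 mm farther back than shut.
Start: joints at [-1.309, 0.628, 0.038, 1.517, -0.027, 0.996, -0.02], TCP at [209.251, 615.412, 231.313] pointing down, gripper open.
Joint ranges: [-3.06, 3.06], [-0.37, 2.12], [-1.25, 1.32], [0.18, 2.47], [-1.1, 4.24], [0.23, 1.98], [-2.94, 2.94]. Speed limits (rad/s): [2.57, 2.57, 3.14, 3.14, 3.14, 3.14, 3.14].

INTERFACE

Orientations are given as [roll, pitch, yaw] about the fixed x, y, z axes, in that order (R = Rz(yaw) Ry(pitch) Rx(roll)).
In Python, from cell import ctrl gives the robot as it stands.
- The arm moves only by the shell command python3 nudge.py 'ROWS'. ROWS is a JSON list of rows, 1 to 12 of them, each of 7 numbers: dx, dy, dz in mm, then a rotation vector rx, ry, rz in rad, then the finger opening in mm; each row shifts and turns the commanded pose from where the row before left it, along the tool's axes as they then stand; what a row does not reach is not made up. A row lasts 1/10 s, in which the tool goes at most 50 mm and 0.15 rad, less where a joint would pass 70% of its speed; a pose out of reach is approached as far as the arm can. The fingers move at their own pace and stop on an object; the grip force is fixed at half the most. Time passes only in rows, so rows that do not move let the fingers close. It prints the time, the measured TCP pose, the force, the opening and the grip force at its end.
- ctrl.read_state(): the state, without advancing time (a new reading comes with each control period).
- ctrl.get_image(name): name is "scene" or "top" or "wrist"; returns the picture (384x512x3 uint8, blue, green, red); there is no depth.
- ctrl.calibration(name): a dict with "fx", "fy", "cx", "cy" (pixels), "k1" (the pictures are not rectified: a ray, as slopes to the right and down, at radius r is drawn at 1 + k1 r^2 times it, then the intrinsics apply), "rvec" (rotation vector, rad) and "tvec" (3), from world to camera coordinates, as OpenCV has them; the wrist camera has in their place "hand_eye" (4x4, takes a point from camera to tool coordinates, whose origin is the TCP and whose axes are the flange's). Camera axes: x right, y down, z forward; pixel columns grow to the right and rows downward; lengths in mm; the calibration is good to about 2 mm. A picture is of the moment at which its call begins: read the wrist's pose just before it. calibration takes no time and is no camera call.
- ctrl.finish_job(): hands the job in; it is judged then, once.
The state is a dict: "clock": time; "qpos": joint angles; "qd": joint speeds; "tau": joint torques, N m; "eef_pos": TCP position; "tool_rot": TCP orientation; "force": force on the tool from outside, world axes, zero at the start; "torque": the same for the moment, N m; "width": finger opening in mm; "gripper_force": force on a finger pad.
Only numpy, scipy, OpenCV 4.12 (cv2) and the standard library are available. Lean on these libraries where they do the work, as an engineer would, in place of code of your own. Each camera call takes 0.05 s, during which the arm holds its last target. There are 200 camera calls.

## Working session

There is one attempt and no reset: what is moved stays moved. The work goes in short steps, Python scripts to look and compute and a shell command to move; the robot and the scene stay as the last step left them, time stands still between calls to the robot, and variables do not carry over. Pictures are saved under pics/ and viewed, at most 14 in all, crops included, and the job is handed in when it is done.

```bash
ls; mkdir -p pics
python3 - <<'E'
from cell import ctrl
import cv2,numpy as np
for n in("scene","top","wrist"):
    im=ctrl.get_image(n); cv2.imwrite(f"pics/{n}0.png",im); print(n,ctrl.calibration(n))
print(ctrl.read_state(), ctrl.grip_point_offset)
E
```

```text
cell.py
nudge.py
pics
scene {'fx': 398.4730685099732, 'fy': 398.4730685099732, 'cx': 258.5695210987862, 'cy': 190.31927478976962, 'k1': 0.013862544942005929, 'rvec': array([ 1.58539048,  2.06328016, -0.77823531]), 'tvec': array([ 153.40263948, -366.79556543, 1483.59613196])}
top {'fx': 396.06864438991863, 'fy': 396.06864438991863, 'cx': 254.90159201421338, 'cy': 190.50453144788088, 'k1': -0.057074318409822994, 'rvec': array([ 2.18948   , -2.01491435,  0.21613165]), 'tvec': array([ -37.18326203,  618.33790394, 1181.14064708])}
wrist {'fx': 282.79389522883866, 'fy': 282.79389522883866, 'cx': 256.6717338766275, 'cy': 189.36484795423516, 'k1': -0.06533903352112588, 'hand_eye': array([[-3.51958570e-04, -9.52632933e-01, -3.04122298e-01,
         7.73109771e+01],
       [ 9.99999696e-01, -1.23858517e-04, -7.69318011e-04,
        -4.69060982e-01],
       [ 6.95209536e-04, -3.04122476e-01,  9.52632687e-01,
        -1.42227904e+02],
       [ 0.00000000e+00,  0.00000000e+00,  0.00000000e+00,
         1.00000000e+00]])}
{'clock': 0.15, 'qpos': array([-1.30880196,  0.62911746,  0.03844085,  1.51814451, -0.02700012,
        0.99631372, -0.01997979]), 'qd': array([ 1.21349844e-03, -1.27521295e-03, -7.27963796e-05, -4.51356494e-03,
       -8.39435263e-04, -2.78763077e-04,  9.51993116e-04]), 'tau': array([ 9.67009146e-04, -5.63799441e+01,  1.22729816e+00, -1.93652165e+01,
        1.10604023e-02,  7.35817506e-03,  2.19298990e-06]), 'eef_pos': array([209.08089961, 614.94611202, 230.60872162]), 'tool_rot': array([-3.14012706e+00,  1.89350537e-06,  2.81382439e+00]), 'force': array([-0.61272941,  0.94783093, -0.38010174]), 'torque': array([-0.01226831,  0.01343575, -0.01147338]), 'gripper_force': 0.0, 'width': 85.35782357577361} 18.700000000000003
```
View pics/top0.png

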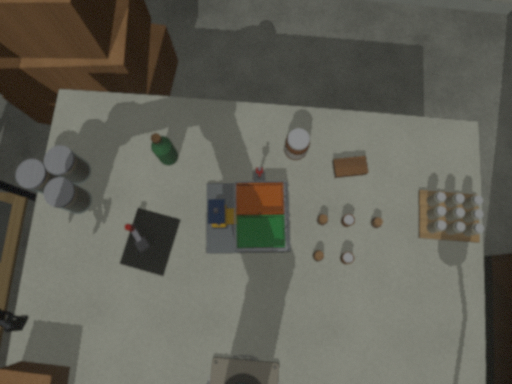

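View pics/scene0.png

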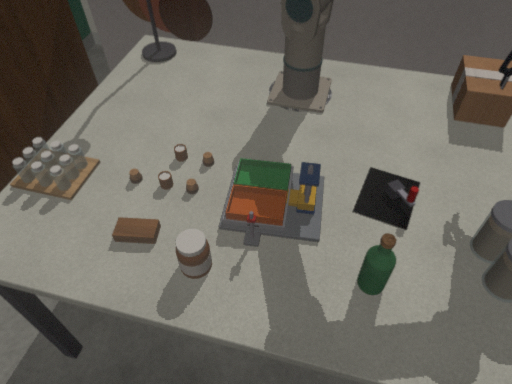

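Top view: jack column (217,213), orange tray (260,198), green (260,232), pointer (259,173). Stoppers are at (323,218), (377,222), (319,255); candles at (348,220), (348,257). The crank is on the mat, hub about (143,242), knob (128,227). I'll measure these positions.

Create h.py:
```python
from cell import ctrl
import cv2,numpy as np
from scipy.spatial.transform import Rotation as R
def cam(n):
    c=ctrl.calibration(n);K=np.array([[c['fx'],0,c['cx']],[0,c['fy'],c['cy']],[0,0,1.]]);d=np.array([c['k1'],0,0,0,0.])
    if n=='wrist':
        s=ctrl.read_state();T=np.eye(4);T[:3,:3]=R.from_euler('xyz',s['tool_rot']).as_matrix();T[:3,3]=s['eef_pos']
        M=T@c['hand_eye'];Rc,p=M[:3,:3],M[:3,3]
    else:
        Rm=R.from_rotvec(c['rvec']).as_matrix();Rc=Rm.T;p=-Rm.T@c['tvec']
    return K,d,Rc,p
def ray(C,uv):
    K,d,Rc,p=C;x=cv2.undistortPoints(np.array([[uv]],float),K,d)[0,0]
    return p,Rc@np.array([x[0],x[1],1])
def plane(C,uv,z):
    p,v=ray(C,uv);return (p+v*(z-p[2])/v[2])
def proj(C,P):
    K,d,Rc,p=C;rv=cv2.Rodrigues(Rc.T)[0];return cv2.projectPoints(np.array([P],float),rv,-Rc.T@p,K,d)[0][0,0]
def tri(CA,a,CB,b):
    p,v=ray(CA,a);q,w=ray(CB,b);A=np.stack([v,-w],1);t=np.linalg.lstsq(A,q-p,rcond=None)[0]
    X,Y=p+v*t[0],q+w*t[1];return (X+Y)/2,np.linalg.norm(X-Y)
def go(x,y,z,yaw,grip=None):
    """tool-axis displacement to reach TCP x,y,z pointing down with yaw"""
    s=ctrl.read_state();Rt=R.from_euler('xyz',s['tool_rot']);Rg=R.from_euler('xyz',[np.pi,0,yaw])
    print('d tool',np.round(Rt.inv().apply(np.array([x,y,z])-s['eef_pos']),1),'rot',np.round((Rt.inv()*Rg).as_rotvec(),3))
```

Run:
```python
from h import *
C=cam('top');print('cam',C[3])
for n,uv,z in [('st',(323,218),34),('st',(377,222),34),('st',(319,255),34),('ca',(348,220),40),('ca',(348,257),40),('col',(217,213),165),('orange',(260,198),40),('green',(260,232),40),('ptr',(259,173),80),('hub',(143,242),38),('knob',(128,227),86),('bottle',(165,152),150),('jar',(297,143),110),('block',(350,166),30)]:
    print(n,np.round(plane(C,uv,z)))
im=cv2.imread('pics/top0.png')
a=cv2.resize(im[130:290,110:400],None,fx=2.75,fy=2.75,interpolation=cv2.INTER_CUBIC)
cv2.imwrite('pics/topcrop.png',a)
```

```text
cam [ 354.65738385   -8.75364444 1285.67457018]
st [ 555. -209.   34.]
st [ 556. -383.   34.]
st [ 437. -202.   34.]
ca [ 554. -288.   40.]
ca [ 438. -292.   40.]
col [523. 115. 165.]
orange [602.  -4.  40.]
green [493. -12.  40.]
ptr [674.   6.  80.]
hub [431. 353.  38.]
knob [469. 391.  86.]
bottle [697. 292. 150.]
jar [ 772. -105.  110.]
block [ 736. -291.   30.]
```

View pics/topcrop.png

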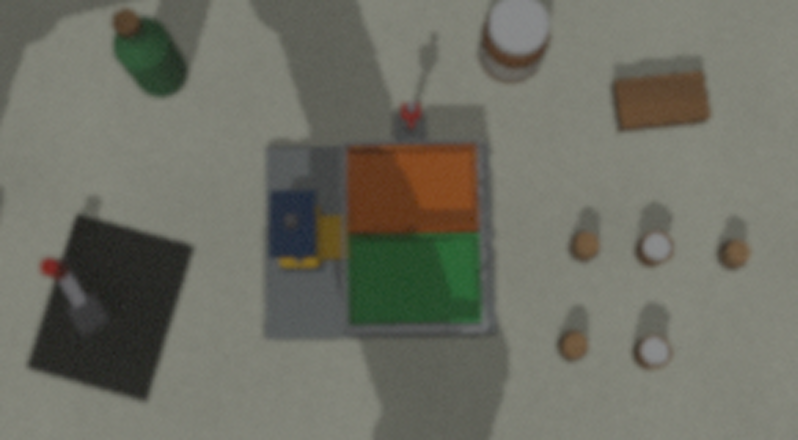

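Crop: stoppers at crop (585,245), (735,253), (573,345); candles at (655,247), (653,351). The column with the blue top is at (293,222), the pointer at (410,115), the crank hub at (88,318) and the knob at (50,267). I'll turn the tool to yaw 90°, swing over, and look with the wrist camera.

```bash
python3 nudge.py '[[0,0,0,0,0,0.138,85],[0,0,0,0,0,0.138,85],[0,0,0,0,0,0.138,85],[0,0,0,0,0,0.138,85],[0,0,0,0,0,0.138,85],[0,0,0,0,0,0.138,85],[0,0,0,0,0,0.138,85],[0,0,0,0,0,0.138,85],[0,0,0,0,0,0.138,85]]'; python3 nudge.py '[[-41,19,-10,0,0,0,85],[-41,19,-10,0,0,0,85],[-41,19,-10,0,0,0,85],[-41,19,-10,0,0,0,85],[-41,19,-10,0,0,0,85],[-41,19,-10,0,0,0,85],[-41,19,-10,0,0,0,85],[-41,19,-10,0,0,0,85],[-41,19,-10,0,0,0,85],[-41,19,-10,0,0,0,85],[0,0,0,0,0,0,85],[0,0,0,0,0,0,85]]'
python3 - <<'E'
from h import *
C=cam('wrist');im=ctrl.get_image('wrist');cv2.imwrite('pics/w1.png',im);import pickle;pickle.dump(C,open('w1.p','wb'))
E
```

```text
clock: 1.05
eef_pos: [209.0, 615.2, 230.9]
tool_rot: [-3.141, 0.001, 1.566]
force: [-0.5, 0.1, -0.1]
width: 84.8
gripper_force: 0.0
clock: 2.25
eef_pos: [399.9, 204.8, 331.5]
tool_rot: [3.141, -0.001, 1.569]
force: [-0.6, 0.9, 0.8]
width: 84.9
gripper_force: 0.0
```

View pics/w1.png

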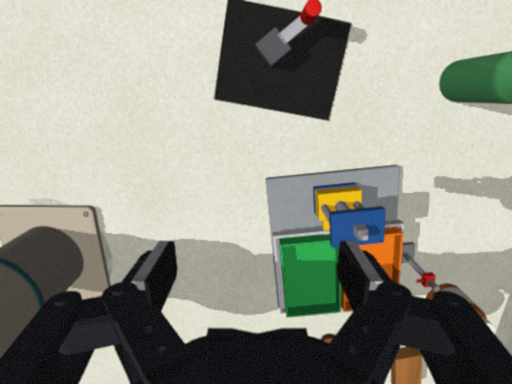

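Wrist view: mat at the top with the hub at (273,46) and knob at (314,7). Shaft tip is near (361,231), green tray (311,275), orange tray (385,275), pointer (428,279). Next view is from over the wares side, for the trays and jack.

```bash
python3 nudge.py '[[-41,12,0,0,0,0,85],[-41,12,0,0,0,0,85],[-41,12,0,0,0,0,85],[-41,12,0,0,0,0,85],[-41,12,0,0,0,0,85],[-41,12,0,0,0,0,85],[-41,12,0,0,0,0,85],[-41,12,0,0,0,0,85],[0,0,0,0,0,0,60],[0,0,0,0,0,0,60]]'
python3 - <<'E'
from h import *
import pickle
C=cam('wrist');im=ctrl.get_image('wrist');cv2.imwrite('pics/w2.png',im);pickle.dump(C,open('w2.p','wb'))
t=ctrl.get_image('top');cv2.imwrite('pics/top1.png',t)
def mask(im,lo,hi,A=20):
    m=cv2.inRange(cv2.cvtColor(im,cv2.COLOR_BGR2HSV),lo,hi);cs=cv2.findContours(m,0,2)[0];return [c for c in cs if cv2.contourArea(c)>A]
for nm,lo,hi in (('or',(5,170,60),(18,255,255)),('gr',(55,120,30),(80,255,255))):
    for c in mask(im,lo,hi,800):
        r=cv2.minAreaRect(c);b=cv2.boxPoints(r);print(nm,np.round(r[0]),[np.round(plane(C,p,63)[:2]).tolist() for p in b])
E
```

```text
clock: 3.3
eef_pos: [496.1, -121.4, 330.4]
tool_rot: [-3.14, -0.001, 1.572]
force: [0.7, -0.2, 0.4]
width: 60.4
gripper_force: 0.0
or [332.  67.] [[538.0, 67.0], [638.0, 75.0], [663.0, -73.0], [554.0, -81.0]]
gr [256.  75.] [[438.0, 55.0], [536.0, 64.0], [558.0, -82.0], [451.0, -93.0]]
```

View pics/w2.png

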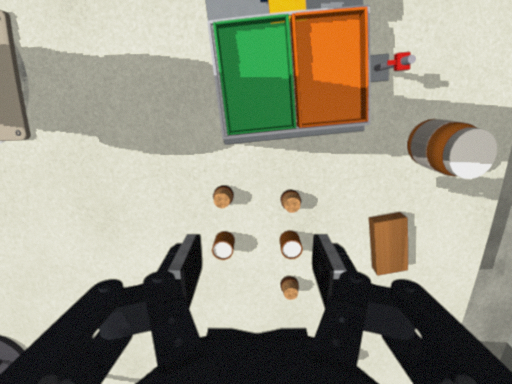

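Wrist view from above the wares shows everything: both trays, pointer (403,61), stoppers (222,196), (290,201), (289,288), and candle tops (223,249), (290,246).

Run:
```python
from h import *
import pickle
C=pickle.load(open('w2.p','rb'));C1=pickle.load(open('w1.p','rb'));im=cv2.imread('pics/w2.png')
for n,uv in dict(gTL=(214,22),gTR=(290,15),gBL=(229,136),oTL=(292,13),oTR=(366,8),oBR=(369,126),gBR=(297,131)).items(): print(n,np.round(plane(C,uv,63)))
hsv=cv2.cvtColor(im,cv2.COLOR_BGR2HSV)
m=cv2.inRange(hsv,(3,70,20),(22,255,255));m[:150]=0;m[:,340:]=0;m[:,:200]=0
for c in cv2.findContours(m,0,2)[0]:
    if cv2.contourArea(c)>80:
        x,y,w,h=cv2.boundingRect(c);print('brown',(x,y,w,h),cv2.contourArea(c),np.round(plane(C,(x+w/2,y+h/2),17)))
m=cv2.inRange(hsv,(0,0,210),(179,40,255));m[:225]=0;m[265:]=0;m[:,310:]=0;m[:,:210]=0
for c in cv2.findContours(m,0,2)[0]:
    if cv2.contourArea(c)>40:
        x,y,w,h=cv2.boundingRect(c);print('white',(x,y,w,h),np.round(plane(C,(x+w/2,y+h/2),40)))
print('shaft',plane(C1,(361,231),165),'hub',plane(C1,(273,46),38),'knob',plane(C1,(314,7),86))
T=cam('top');print('ptr tri',[tri(C,(411,59),T,u) for u in ((259,173),)])
crop=cv2.resize(im[0:140,200:440],None,fx=3.3,fy=3.3,interpolation=cv2.INTER_CUBIC);a=cv2.resize(cv2.imread('pics/w1.png')[0:300,200:450],None,fx=1.9,fy=1.9,interpolation=cv2.INTER_CUBIC)
cv2.imwrite('pics/jackcrop.png',a)
```

```text
gTL [440.  55.  63.]
gTR [539.  63.  63.]
gBL [456. -95.  63.]
oTL [542.  65.  63.]
oTR [638.  74.  63.]
oBR [657. -79.  63.]
gBR [554. -87.  63.]
brown (281, 277, 17, 23) 292.5 [ 559. -390.   17.]
brown (212, 232, 23, 28) 464.0 [ 436. -298.   17.]
brown (280, 231, 23, 28) 474.5 [ 559. -295.   17.]
brown (281, 190, 20, 23) 325.0 [ 555. -212.   17.]
brown (213, 186, 20, 22) 317.5 [ 438. -204.   17.]
white (284, 242, 17, 14) [ 558. -291.   40.]
white (210, 225, 100, 40) [ 502. -283.   40.]
shaft [526.90990814 129.97043333 165.        ] hub [423.62328733 355.60044388  38.        ] knob [470.9227015  392.76824421  86.        ]
ptr tri [(array([653.17125149,   1.56458902, 163.82439804]), np.float64(7.236167125941678))]
```

View pics/jackcrop.png

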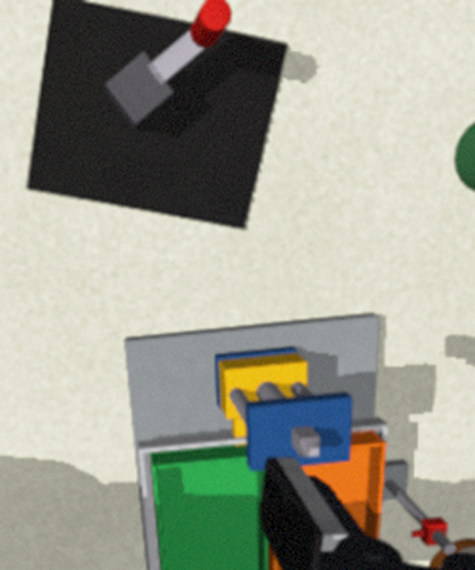

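Good agreement: stoppers (558,-387), (555,-211), (438,-204); candles (558,-291), (437,-293); tray centres orange (598,-6), green (497,-16); yaw about 0.1. I'll pick the far stopper first.

```bash
python3 nudge.py '[[-38,9,20,0,0,0,65],[-38,9,20,0,0,0,65],[-38,9,20,0,0,0,65],[-38,9,20,0,0,0,65],[-38,9,20,0,0,0,65],[-38,9,20,0,0,0,65],[-38,9,20,0,0,0,65],[0,0,45,0,0,0,65],[0,0,45,0,0,0,65],[0,0,45,0,0,0,65],[0,0,30,0,0,0,65],[0,0,0,0,0,0,65]]'
python3 - <<'E'
from h import *
go(558,-387,5,np.pi/2)
C=cam('wrist');t=ctrl.get_image('wrist');cv2.imwrite('pics/w3.png',t)
E
```

```text
clock: 4.6
eef_pos: [557.7, -382.6, 21.1]
tool_rot: [-3.134, -0.007, 1.575]
force: [-1.2, 0.0, 0.2]
width: 65.2
gripper_force: 0.0
d tool [-4.5  0.4 16.1] rot [-0.007 -0.007  0.004]
```

View pics/w3.png

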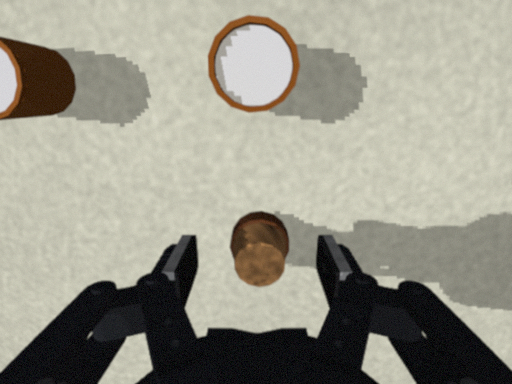

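Stopper is centred between the fingers at (259,250). Descend, grip, lift.

```bash
python3 nudge.py '[[-3,0,17,0,0,0,65],[0,0,0,0,0,0,0],[0,0,0,0,0,0,0],[0,0,0,0,0,0,0],[0,0,0,0,0,0,0],[0,0,-20,0,0,0,0],[0,0,-50,0,0,0,0],[0,0,-50,0,0,0,0]]'; python3 nudge.py '[[41,-7,0,0,0,0,0],[41,-7,0,0,0,0,0],[41,-7,0,0,0,0,0],[41,-7,0,0,0,0,0],[41,-7,0,0,0,0,0],[41,-7,0,0,0,0,0],[41,-7,0,0,0,0,0],[36,-7,0,0,0,0,0],[0,0,0,0,0,0,0],[0,0,0,0,0,0,0]]';python3 -c "
from h import *
go(501,-61,46,np.pi/2)"
```

```text
clock: 5.45
eef_pos: [558.5, -390.8, 130.0]
tool_rot: [-3.14, -0.001, 1.571]
force: [1.2, -0.3, -0.0]
width: 30.4
gripper_force: 59.3
clock: 6.45
eef_pos: [503.3, -67.5, 129.7]
tool_rot: [3.14, 0.0, 1.574]
force: [-0.1, -0.6, -0.7]
width: 30.4
gripper_force: 59.4
d tool [ 6.5 -2.4 83.7] rot [0.001 0.    0.003]
```

Held. Lower into the green tray and release.

```bash
python3 nudge.py '[[6,-2,40,0,0,0,0],[0,0,30,0,0,0,0],[0,0,14,0,0,0,0],[0,0,0,0,0,0,0],[0,0,0,0,0,0,46],[0,0,0,0,0,0,46],[0,0,0,0,0,0,46],[0,0,-40,0,0,0,46],[0,0,-50,0,0,0,46],[0,0,-30,0,0,0,65]]'
python3 - <<'E'
from h import *
cv2.imwrite('pics/top2.png',ctrl.get_image('top'))
im=cv2.imread('pics/top2.png');a=cv2.resize(im[170:290,200:400],None,fx=4,fy=4,interpolation=cv2.INTER_CUBIC);cv2.imwrite('pics/top2c.png',a)
go(555,-211,5,np.pi/2)
E
```

```text
clock: 7.45
eef_pos: [501.8, -63.1, 168.2]
tool_rot: [3.139, 0.001, 1.571]
force: [1.3, 0.1, 0.1]
width: 59.3
gripper_force: 0.0
d tool [-147.3   49.4  167.1] rot [0.009 0.001 0.   ]
```

View pics/top2c.png

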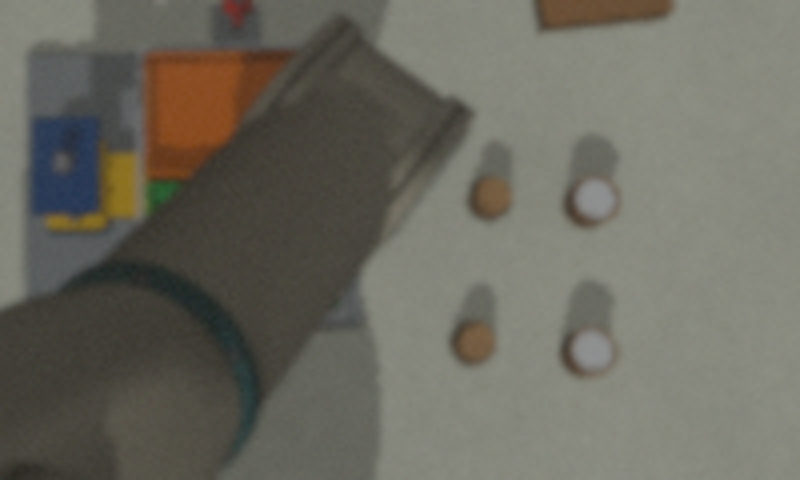

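Top crop: the remaining stoppers (490,197), (473,343) and candles (593,200), (590,352) haven't moved, and the shaft tip is about (62,162). I'll make the item check numeric from here.

```bash
cat >> h.py <<'E'
def wares(im=None):
    "stoppers (cork) and candles (wax) on the bench, from the top camera"
    im=ctrl.get_image('top') if im is None else im
    C=cam('top');g=cv2.cvtColor(im,cv2.COLOR_BGR2HSV)
    for n,lo,hi,z in (('cork',(5,85,60),(22,255,255),34),('wax',(110,0,120),(179,40,255),40)):
        m=cv2.inRange(g,lo,hi)
        for c in cv2.findContours(m,0,2)[0]:
            M=cv2.moments(c)
            if 25<M['m00']<160:
                u=(M['m10']/M['m00'],M['m01']/M['m00'])
                if 285<u[0]<410 and 180<u[1]<300: print(n,np.round(u,1),M['m00'],np.round(plane(C,u,z)[:2]))
E
python3 - <<'E'
from h import *
im=cv2.imread('pics/top2.png');wares(im)
g=cv2.cvtColor(im,cv2.COLOR_BGR2HSV);print(g[220,348],g[258,347],g[219,322],g[235,335])
E
python3 nudge.py '[[-37,12,22,0,0,0,65],[-37,12,22,0,0,0,65],[-37,13,22,0,0,0,65],[-36,12,22,0,0,0,65],[0,0,40,0,0,0,65],[0,0,24,0,0,0,65],[0,0,0,0,0,0,65]]'
python3 - <<'E'
from h import *
go(555,-211,4,np.pi/2)
C=cam('wrist');im=ctrl.get_image('wrist');g=cv2.cvtColor(im,cv2.COLOR_BGR2HSV);m=cv2.inRange(g,(3,70,20),(22,255,255))
for c in cv2.findContours(m,0,2)[0]:
    if cv2.contourArea(c)>800:x,y,w,h=cv2.boundingRect(c);print((x,y,w,h),np.round(plane(C,(x+w/2,y+h/2),17)))
E
```

```text
cork [318.2 255.1] 53.0 [ 436. -200.]
cork [322.3 218.8] 50.5 [ 552. -207.]
[ 90   2 143] [ 75   4 144] [ 16 112 116] [ 35  20 138]
clock: 8.2
eef_pos: [547.4, -208.5, 10.1]
tool_rot: [-3.136, -0.003, 1.571]
force: [-1.0, 0.8, -0.2]
width: 64.9
gripper_force: 0.0
d tool [-2.6  7.6  6.1] rot [-0.006 -0.003  0.   ]
(478, 281, 34, 91) [ 701. -267.   17.]
(238, 214, 63, 81) [ 555. -212.   17.]
(13, 201, 90, 77) [ 437. -204.   17.]
```

```bash
python3 nudge.py '[[-3,7,6,0,0,0,65],[0,0,0,0,0,0,0],[0,0,0,0,0,0,0],[0,0,0,0,0,0,0],[0,0,0,0,0,0,0],[0,0,-30,0,0,0,0],[0,0,-50,0,0,0,0],[0,0,-40,0,0,0,0]]'; python3 nudge.py '[[39,-12,0,0,0,0,0],[39,-12,0,0,0,0,0],[39,-12,0,0,0,0,0],[39,-12,0,0,0,0,0],[39,-10,0,0,0,0,0],[0,0,0,0,0,0,0],[0,0,0,0,0,0,0]]';python3 -c "
from h import *
go(497,-16,44,np.pi/2)"
```

```text
clock: 9.05
eef_pos: [557.2, -212.4, 129.8]
tool_rot: [3.141, 0.001, 1.572]
force: [1.1, 0.4, -0.8]
width: 31.3
gripper_force: 59.5
clock: 9.75
eef_pos: [499.1, -16.2, 127.9]
tool_rot: [3.14, -0.0, 1.575]
force: [0.0, -0.3, 0.1]
width: 31.1
gripper_force: 59.5
d tool [ 0.2 -2.2 83.9] rot [ 0.001 -0.     0.004]
```

```bash
python3 nudge.py '[[0,-2,40,0,0,0,0],[0,0,30,0,0,0,0],[0,0,13,0,0,0,0],[0,0,0,0,0,0,0],[0,0,0,0,0,0,46],[0,0,0,0,0,0,46],[0,0,0,0,0,0,46],[0,0,-40,0,0,0,46],[0,0,-50,0,0,0,46]]'; python3 nudge.py '[[-38,-12,10,0,0,0,65],[-38,-12,10,0,0,0,65],[-38,-12,20,0,0,0,65],[-37,-12,20,0,0,0,65],[-37,-11,20,0,0,0,65],[0,0,40,0,0,0,65],[0,0,6,0,0,0,65],[0,0,0,0,0,0,65]]';python3 - <<'E'
from h import *
go(438,-204,4,np.pi/2)
C=cam('wrist');im=ctrl.get_image('wrist');g=cv2.cvtColor(im,cv2.COLOR_BGR2HSV);m=cv2.inRange(g,(3,70,20),(22,255,255))
for c in cv2.findContours(m,0,2)[0]:
    if cv2.contourArea(c)>800:x,y,w,h=cv2.boundingRect(c);print((x,y,w,h),np.round(plane(C,(x+w/2,y+h/2),17)))
E
```

```text
clock: 10.65
eef_pos: [495.4, -17.5, 134.1]
tool_rot: [-3.137, 0.0, 1.571]
force: [1.1, -0.2, 0.2]
width: 46.0
gripper_force: 0.0
clock: 11.45
eef_pos: [437.4, -204.5, 7.8]
tool_rot: [-3.14, -0.002, 1.572]
force: [0.2, -0.1, 0.6]
width: 65.1
gripper_force: 0.0
d tool [0.5 0.6 3.8] rot [-0.002 -0.002  0.001]
(224, 210, 65, 81) [ 438. -204.   17.]
```

```bash
python3 nudge.py '[[0,1,4,0,0,0,65],[0,0,0,0,0,0,0],[0,0,0,0,0,0,0],[0,0,0,0,0,0,0],[0,0,0,0,0,0,0],[0,0,-30,0,0,0,0],[0,0,-50,0,0,0,0],[0,0,-40,0,0,0,0]]'; python3 nudge.py '[[39,9,0,0,0,0,0],[39,9,0,0,0,0,0],[39,9,0,0,0,0,0],[39,9,0,0,0,0,0],[39,9,0,0,0,0,0],[38,9,0,0,0,0,0],[0,0,0,0,0,0,0],[0,0,0,0,0,0,0]]';python3 - <<'E'
from h import *
go(492,29,44,np.pi/2)
E
```

```text
clock: 12.3
eef_pos: [438.9, -205.2, 126.4]
tool_rot: [3.142, 0.0, 1.572]
force: [1.2, -1.0, -1.1]
width: 32.0
gripper_force: 59.6
clock: 13.1
eef_pos: [492.8, 28.9, 124.5]
tool_rot: [3.141, -0.0, 1.575]
force: [-0.9, -0.6, -0.1]
width: 31.8
gripper_force: 59.7
d tool [ 0.1 -0.8 80.5] rot [ 0.    -0.     0.004]
```

```bash
python3 nudge.py '[[0,-1,40,0,0,0,0],[0,0,30,0,0,0,0],[0,0,10,0,0,0,0],[0,0,0,0,0,0,0],[0,0,0,0,0,0,46],[0,0,0,0,0,0,46],[0,0,0,0,0,0,46],[0,0,-40,0,0,0,46],[0,0,-50,0,0,0,46]]'; python3 nudge.py '[[-41,-7,0,0,0,0,65],[-41,-7,0,0,0,0,65],[-40,-7,0,0,0,0,65],[-40,-7,0,0,0,0,65],[-40,-7,10,0,0,0,65],[-40,-7,20,0,0,0,65],[-40,-7,20,0,0,0,65],[-40,-6,30,0,0,0,65],[0,0,30,0,0,0,65],[0,0,10,0,0,0,65],[0,0,0,0,0,0,65]]';python3 - <<'E'
from h import *
go(437,-293,8,np.pi/2)
C=cam('wrist');im=ctrl.get_image('wrist');g=cv2.cvtColor(im,cv2.COLOR_BGR2HSV);m=cv2.inRange(g,(3,70,20),(22,255,255))
for c in cv2.findContours(m,0,2)[0]:
    if cv2.contourArea(c)>800:x,y,w,h=cv2.boundingRect(c);print((x,y,w,h),np.round(plane(C,(x+w/2,y+h/2),20)))
E
```

```text
clock: 14.0
eef_pos: [490.3, 27.6, 134.2]
tool_rot: [-3.137, 0.001, 1.571]
force: [1.2, 0.2, -0.2]
width: 45.8
gripper_force: 0.0
clock: 15.1
eef_pos: [436.5, -292.6, 13.6]
tool_rot: [-3.139, -0.003, 1.572]
force: [0.2, 1.1, 0.2]
width: 65.3
gripper_force: 0.0
d tool [-0.4  0.5  5.6] rot [-0.002 -0.003  0.002]
(216, 206, 79, 98) [ 436. -297.   20.]
(419, 203, 93, 93) [ 555. -294.   20.]
```

```bash
python3 nudge.py '[[-2,0,6,0,0,0,65],[0,0,0,0,0,0,0],[0,0,0,0,0,0,0],[0,0,0,0,0,0,0],[0,0,0,0,0,0,0],[0,0,-30,0,0,0,0],[0,0,-50,0,0,0,0],[0,0,-40,0,0,0,0]]'; python3 nudge.py '[[35,23,0,0,0,0,0],[35,23,0,0,0,0,0],[35,23,0,0,0,0,0],[35,24,0,0,0,0,0],[35,24,0,0,0,0,0],[35,24,0,0,0,0,0],[36,24,0,0,0,0,0],[0,0,0,0,0,0,0],[0,0,0,0,0,0,0]]';python3 - <<'E'
from h import *
go(601,-48,49,np.pi/2)
E
```

```text
clock: 15.95
eef_pos: [437.1, -296.0, 130.5]
tool_rot: [3.142, 0.0, 1.572]
force: [1.0, -1.1, -0.2]
width: 36.4
gripper_force: 60.2
clock: 16.85
eef_pos: [602.1, -48.1, 128.4]
tool_rot: [-3.141, -0.0, 1.575]
force: [-0.4, -1.0, -1.4]
width: 36.4
gripper_force: 60.2
d tool [ 0.1 -1.1 79.4] rot [-0.    -0.     0.005]
```

```bash
python3 nudge.py '[[0,-1,40,0,0,0,0],[0,0,30,0,0,0,0],[0,0,11,0,0,0,0],[0,0,0,0,0,0,0],[0,0,0,0,0,0,48],[0,0,0,0,0,0,48],[0,0,0,0,0,0,48],[0,0,-40,0,0,0,48],[0,0,-50,0,0,0,48]]'; python3 nudge.py '[[-41,-8,0,0,0,0,65],[-41,-8,0,0,0,0,65],[-41,-7,10,0,0,0,65],[-41,-7,20,0,0,0,65],[-41,-7,20,0,0,0,65],[-41,-7,30,0,0,0,65],[0,0,35,0,0,0,65],[0,0,10,0,0,0,65],[0,0,0,0,0,0,65]]';python3 - <<'E'
from h import *
go(557,-295,8,np.pi/2)
C=cam('wrist');im=ctrl.get_image('wrist');g=cv2.cvtColor(im,cv2.COLOR_BGR2HSV);m=cv2.inRange(g,(3,70,20),(22,255,255))
for c in cv2.findContours(m,0,2)[0]:
    if cv2.contourArea(c)>800:x,y,w,h=cv2.boundingRect(c);print((x,y,w,h),np.round(plane(C,(x+w/2,y+h/2),20)))
E
```

```text
clock: 17.75
eef_pos: [599.0, -49.7, 136.5]
tool_rot: [-3.136, 0.0, 1.571]
force: [1.0, -0.1, -0.7]
width: 48.0
gripper_force: 0.0
clock: 18.65
eef_pos: [556.5, -293.1, 11.7]
tool_rot: [-3.139, -0.003, 1.572]
force: [-0.6, 1.0, -0.3]
width: 65.1
gripper_force: 0.0
d tool [-1.9  0.5  3.7] rot [-0.003 -0.003  0.002]
(216, 203, 81, 100) [ 557. -295.   20.]
(488, 160, 24, 172) [ 694. -292.   20.]
```

```bash
python3 nudge.py '[[-2,0,4,0,0,0,65],[0,0,0,0,0,0,0],[0,0,0,0,0,0,0],[0,0,0,0,0,0,0],[0,0,0,0,0,0,0],[0,0,-30,0,0,0,0],[0,0,-50,0,0,0,0],[0,0,-40,0,0,0,0]]'; python3 nudge.py '[[40,4,0,0,0,0,0],[40,4,0,0,0,0,0],[40,4,0,0,0,0,0],[40,4,0,0,0,0,0],[40,4,0,0,0,0,0],[40,5,0,0,0,0,0],[40,5,0,0,0,0,0],[44,5,0,0,0,0,0],[0,0,0,0,0,0,0],[0,0,0,0,0,0,0]]';python3 - <<'E'
from h import *
go(593,29,49,np.pi/2)
E
```

```text
clock: 19.5
eef_pos: [557.4, -297.0, 131.3]
tool_rot: [3.141, 0.001, 1.572]
force: [1.7, -0.7, -0.0]
width: 36.5
gripper_force: 60.2
clock: 20.5
eef_pos: [591.9, 29.1, 129.2]
tool_rot: [-3.141, -0.0, 1.576]
force: [0.0, -1.1, -1.1]
width: 36.3
gripper_force: 60.2
d tool [-0.1  1.1 80.2] rot [-0.    -0.     0.005]
```

```bash
python3 nudge.py '[[0,1,40,0,0,0,0],[0,0,30,0,0,0,0],[0,0,11,0,0,0,0],[0,0,0,0,0,0,0],[0,0,0,0,0,0,48],[0,0,0,0,0,0,48],[0,0,0,0,0,0,48],[0,0,-40,0,0,0,48],[0,0,-50,0,0,0,48],[0,0,-50,0,0,0,48],[0,0,-50,0,0,0,85]]'; python3 nudge.py '[[0,-40,-40,0,0,0,85],[0,-40,-40,0,0,0,85],[0,-30,-20,0,0,0,85],[0,0,0,0,0,0,85],[0,0,0,0,0,0,85]]';python3 - <<'E'
from h import *
import pickle
C=cam('wrist');im=ctrl.get_image('wrist');cv2.imwrite('pics/w4.png',im);pickle.dump(C,open('w4.p','wb'))
a=cv2.resize(im[0:300,130:430],None,fx=1.95,fy=1.95,interpolation=cv2.INTER_CUBIC);cv2.imwrite('pics/w4c.png',a)
print(proj(C,(530,125,165)))
E
```

```text
clock: 21.6
eef_pos: [592.7, 26.9, 240.3]
tool_rot: [-3.141, 0.0, 1.571]
force: [1.1, 0.0, 0.5]
width: 61.2
gripper_force: 0.0
clock: 22.1
eef_pos: [492.5, 27.4, 329.6]
tool_rot: [3.14, -0.002, 1.572]
force: [0.3, 0.7, -0.8]
width: 85.2
gripper_force: 0.0
[292.86328553  79.35581249]
```

View pics/w4c.png

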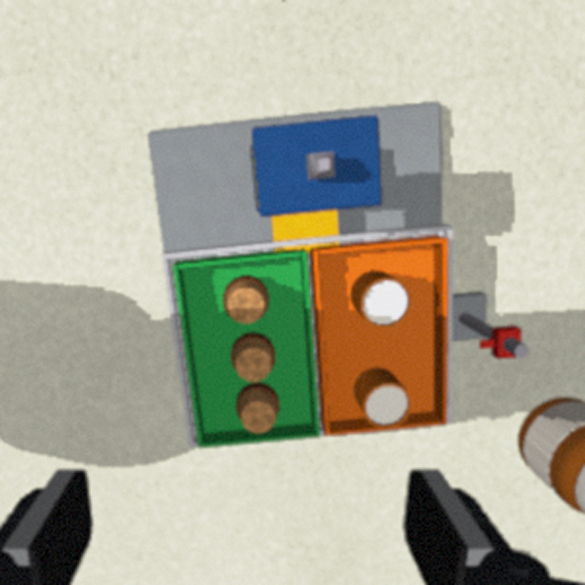

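All three stoppers stand in the green tray and both candles in the orange one. The shaft tip is at crop (321,163), pointer tip about (484,344). I'll compute the shaft, column, pointer and crank poses.

Run:
```python
from h import *
import pickle
C1,C2,C4=[pickle.load(open(f'w{i}.p','rb')) for i in (1,2,4)];T=cam('top')
f=lambda u,v:(u/1.95+130-0.25,v/1.95-0.25)
q=np.array([plane(C4,f(*p),140)[:2] for p in((252,127),(378,115),(381,205),(259,215))]);print(q.round(1),'col',q.mean(0))
e=q[1]-q[0];print('yaw',np.arctan2(e[1],e[0]),np.linalg.norm(e));e=q[2]-q[3];print(np.arctan2(e[1],e[0]))
s4=f(321,163);g=lambda u,v:(u/1.9+200-.25,v/1.9-.25);s1=g(312,440)
print('shaft4',plane(C4,s4,165),'w1',plane(C1,s1,165),'top',plane(T,(215.5,210.5),165));print(tri(C4,s4,C1,s1),tri(C4,s4,T,(215.5,210.5)))
p4,p1,p2=f(484,344),g(415,534),(388,64)
for a in (tri(C4,p4,C1,p1),tri(C4,p4,C2,p2),tri(C1,p1,C2,p2)):print('ptr',a)
# crank from w1
hub=[plane(C1,g(*p),38)[:2] for p in((105,87),(143,52),(174,90),(137,125))];print('hub',np.round(hub,1),np.mean(hub,0))
print('knob',plane(C1,g(215,12),86), 'mat',[plane(C1,g(*p),4)[:2].round(1).tolist() for p in((52,0),(288,44),(244,228),(28,188))])
```

```text
[[495.5 141.6]
 [566.  148.5]
 [570.8  99.5]
 [499.7  93.4]] col [532.99600228 120.77150614]
yaw 0.09809574941135643 70.87950030010228
0.08560273738998818
shaft4 [531.67730806 121.11557215 165.        ] w1 [530.6378644  129.48932696 165.        ] top [530.10979648 120.04257815 165.        ]
(array([534.66445203, 122.53184182, 152.12726763]), np.float64(3.0136384413549404)) (array([534.34876126, 122.63658297, 140.70473346]), np.float64(0.9524408354018579))
ptr (array([663.38261097,   3.28352369,  92.81508544]), np.float64(0.41474024620604527))
ptr (array([665.16278592,   1.99905035,  87.51584399]), np.float64(1.48626648314015))
ptr (array([663.7123674 ,   1.77389291,  90.77883147]), np.float64(1.4835213101423246))
hub [[398.2 356.2]
 [426.2 380.3]
 [449.6 354.2]
 [422.3 329.5]] [424.06267789 355.04118146]
knob [469.5359376  393.80299746  86.        ] mat [[357.1, 425.8], [543.4, 395.3], [516.8, 250.8], [333.1, 283.9]]
```

Shaft (531.5,120.5), jack yaw 0.095, pointer about 90 mm high. Crank hub is at (424,355), yaw 0.715. Move over the crank.

```bash
python3 nudge.py '[[41,-8.5,16,0,0,0,85],[41,-8.5,16,0,0,0,85],[41,-8.5,16,0,0,0,85],[41,-8.5,16,0,0,0,85],[41,-8.5,16,0,0,0,85],[41,-8.5,16,0,0,0,85],[41,-8.5,16,0,0,0,85],[41,-8.5,16,0,0,0,85]]'; python3 nudge.py '[[0,0,0,0,0,0.143,85],[0,0,0,0,0,0.143,85],[0,0,0,0,0,0.143,85],[0,0,0,0,0,0.143,85],[0,0,0,0,0,0.143,85],[0,0,0,0,0,0.141,85],[0,0,0,0,0,0,85],[0,0,0,0,0,0,85]]';python3 - <<'E'
from h import *
import pickle
C=cam('wrist');im=ctrl.get_image('wrist');cv2.imwrite('pics/w5.png',im);pickle.dump(C,open('w5.p','wb'))
go(424,355,12,0.715)
print(proj(C,(424,355,38)))
E
```

```text
clock: 22.95
eef_pos: [423.9, 356.6, 198.7]
tool_rot: [-3.141, 0.002, 1.572]
force: [1.0, -0.6, -0.4]
width: 85.5
gripper_force: 0.0
clock: 23.75
eef_pos: [424.2, 354.8, 199.8]
tool_rot: [3.14, 0.002, 0.719]
force: [-0.4, -0.8, 0.3]
width: 84.6
gripper_force: 0.0
d tool [  0.2  -0.4 188.1] rot [0.001 0.001 0.004]
[255.5040998  172.36826061]
```

View pics/w5.png

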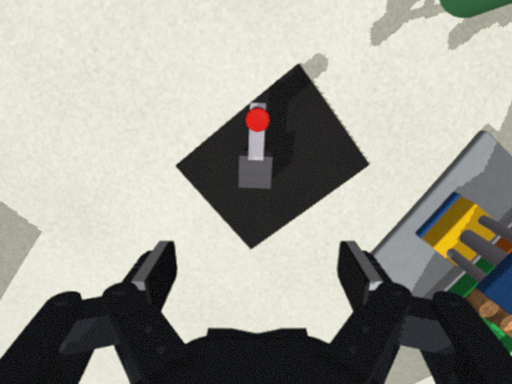

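Hub centre at (255,172) is exactly as predicted and the bar is aligned with the tool x axis. Descend, grip the hub, lift.

```bash
python3 nudge.py '[[0,0,40,0,0,0,85],[0,0,40,0,0,0,85],[0,0,40,0,0,0,70],[0,0,40,0,0,0,70],[0,0,20,0,0,0,70],[0,0,9,0,0,0,70],[0,0,0,0,0,0,70]]'; python3 nudge.py '[[0,0,0,0,0,0,0],[0,0,0,0,0,0,0],[0,0,0,0,0,0,0],[0,0,0,0,0,0,0],[0,0,0,0,0,0,0]]'; python3 nudge.py '[[0,0,-30,0,0,0,0],[0,0,-40,0,0,0,0],[0,0,-40,0,0,0,0],[0,0,-40,0,0,0,0],[0,0,-40,0,0,0,0],[0,0,0,0,0,0,0]]'; python3 -c "
from h import *
go(531.5,120.5,200,0.095);print(ctrl.read_state()['qpos'],ctrl.read_state()['torque'])"
```

```text
clock: 24.5
eef_pos: [423.9, 354.5, 11.2]
tool_rot: [-3.141, 0.001, 0.716]
force: [-0.7, -0.1, 0.5]
width: 70.0
gripper_force: 0.0
clock: 25.0
eef_pos: [424.6, 355.9, 13.6]
tool_rot: [-3.141, -0.003, 0.716]
force: [-1.7, 0.5, 7.0]
width: 34.6
gripper_force: 60.9
clock: 25.6
eef_pos: [427.0, 356.0, 207.3]
tool_rot: [3.141, -0.01, 0.716]
force: [1.1, 0.2, -3.0]
width: 35.2
gripper_force: 61.3
d tool [-75.8 246.3   6.7] rot [-0.003 -0.01   0.621]
[-1.31380687  0.69945299  0.94666901  1.83553431 -0.69127246  0.96421592
 -0.91812987] [-0.00472199 -0.10686579 -0.02511724]
```

```bash
python3 nudge.py '[[-12.6,41,0,0,0,0,0],[-12.6,41,0,0,0,0,0],[-12.6,41,0,0,0,0,0],[-12.6,41,0,0,0,0,0],[-12.6,41,0,0,0,0,0],[-12.6,41,0,0,0,0,0],[0,0,0,0,0,0.124,0],[0,0,0,0,0,0.124,0],[0,0,0,0,0,0.124,0],[0,0,0,0,0,0.124,0],[0,0,0,0,0,0.125,0],[0,0,0,0,0,0,0]]';python3 - <<'E'
from h import *
import pickle
C=cam('wrist');im=ctrl.get_image('wrist');cv2.imwrite('pics/w6.png',im);pickle.dump(C,open('w6.p','wb'))
im2=ctrl.get_image('scene');im3=ctrl.get_image('top')
b=np.hstack([cv2.resize(im,(512,384)),np.vstack([cv2.resize(im2[130:230,220:340],(288,192)),cv2.resize(im3[160:260,180:300],(288,192))])])
cv2.imwrite('pics/m6.png',b)
go(531.5,120.5,175,0.095)
E
```

```text
clock: 26.8
eef_pos: [527.5, 119.9, 201.0]
tool_rot: [3.141, 0.002, 0.095]
force: [-0.0, -0.2, -3.2]
width: 34.3
gripper_force: 61.4
d tool [ 3.6 -0.3 26.6] rot [-0.     0.001  0.003]
```

View pics/m6.png

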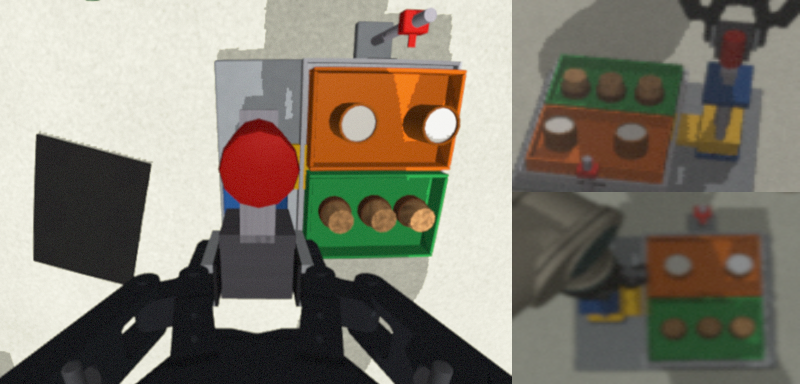

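The crank is gripped level, hub top face at about (257,268). I'll check the hub centre against the TCP using the plane of the hub top.

Run:
```python
from h import *
import pickle
C=pickle.load(open('w6.p','rb'));s=ctrl.read_state();print(s['eef_pos'])
im=cv2.imread('pics/w6.png')
for z in(223,226):print([plane(C,p,z)[:2].round(1).tolist() for p in((220,240),(294,240),(220,297),(295,297))])
print('knobtop',plane(C,(258,175),201-9.6+82))
g=cv2.cvtColor(im,cv2.COLOR_BGR2GRAY);print(g[196:310:3,228].tolist())
```

```text
[527.9402649  119.85132478 201.5713587 ]
[[540.4, 137.9], [543.7, 102.9], [507.5, 136.2], [511.1, 97.8]]
[[542.1, 137.6], [545.3, 103.5], [510.0, 136.0], [513.5, 98.5]]
knobtop [587.16993344 124.5505173  273.4       ]
[84, 83, 80, 84, 63, 45, 42, 45, 41, 45, 40, 47, 44, 62, 69, 66, 64, 69, 66, 63, 66, 69, 74, 66, 69, 64, 66, 67, 64, 66, 66, 67, 60, 63, 148, 231, 233, 237]
```

```bash
python3 nudge.py '[[3.6,-0.7,5,0,0,0,0],[0,0,15,0,0,0,0],[0,0,0,0,0,0,0],[0,0,0,0,0,0,0]]'; python3 nudge.py '[[0,0,5,0,0,0,0],[0,0,5,0,0,0,0],[0,0,5,0,0,0,0],[0,0,0,0,0,0,0]]';python3 -c "
from h import *
go(531.5,120.5,150,0.095);print(ctrl.read_state()['torque'])"
```

```text
clock: 27.35
eef_pos: [531.4, 120.6, 181.2]
tool_rot: [3.141, 0.002, 0.095]
force: [0.7, -0.1, -2.1]
width: 34.9
gripper_force: 61.3
clock: 27.75
eef_pos: [531.7, 120.8, 166.3]
tool_rot: [3.141, 0.001, 0.095]
force: [0.1, 0.6, -2.3]
width: 35.0
gripper_force: 61.4
d tool [-0.2  0.3 16.3] rot [ 0.     0.001 -0.   ]
[ 0.05211693  0.00591669 -0.00986977]
```

Underside is at about 157 mm with no contact force, so it's entering the lead-in. Continue to about 150 TCP.

```bash
python3 nudge.py '[[0,0,4,0,0,0,0],[0,0,4,0,0,0,0],[0,0,4,0,0,0,0],[0,0,0,0,0,0,0]]'; python3 nudge.py '[[0,0,2,0,0,0,0],[0,0,2,0,0,0,0],[0,0,0,0,0,0,0]]'
```

```text
clock: 28.15
eef_pos: [531.7, 120.8, 154.4]
tool_rot: [3.141, 0.001, 0.095]
force: [-0.9, -0.7, -3.2]
width: 35.1
gripper_force: 61.4
clock: 28.45
eef_pos: [531.8, 120.8, 150.8]
tool_rot: [-3.142, 0.0, 0.095]
force: [-0.3, 0.9, -3.6]
width: 35.1
gripper_force: 61.4
```

```bash
python3 nudge.py '[[0,0,0,0,0,0,65],[0,0,0,0,0,0,65],[0,0,0,0,0,0,65],[0,0,-10,0,0,0,65],[0,0,-40,0,0,0,65],[0,0,-50,0,0,0,65],[0,0,-10,0,0,0,65],[0,0,0,0,0,0,65]]'
python3 - <<'E'
from h import *
C=cam('wrist');im=ctrl.get_image('wrist');cv2.imwrite('pics/w7.png',im)
g=cv2.cvtColor(im,cv2.COLOR_BGR2HSV);m=cv2.inRange(g,(0,150,60),(5,255,255))|cv2.inRange(g,(172,150,60),(179,255,255))
for c in cv2.findContours(m,0,2)[0]:
    if cv2.contourArea(c)>300:
        x,y,w,h=cv2.boundingRect(c);(u,v),r=cv2.minEnclosingCircle(c);print((x,y,w,h),(u,v),r)
        print('low end circle', plane(C,(x+w/2,y+h-w/2),222))
print('exp px',proj(C,(591.2,126.2,222)))
go(591.2,126.2,186,0.095);
E
```

```text
clock: 29.25
eef_pos: [533.2, 120.6, 263.5]
tool_rot: [-3.141, -0.005, 0.095]
force: [0.1, 0.7, -0.1]
width: 65.0
gripper_force: 0.0
(242, 113, 32, 34) (257.9206237792969, 129.76983642578125) 16.79520034790039
low end circle [592.04234414 124.5761209  222.        ]
exp px [255.36092165 132.07650145]
d tool [59.3  0.5 75.7] rot [-0.001 -0.001  0.   ]
```

Knob top seen at about (592,124.6), so the crank is seated. Grip the knob.

```bash
python3 nudge.py '[[30,0.5,0,0,0,0,65],[29.5,0.5,0,0,0,0,65],[0,0,25,0,0,0,65],[0,0,30,0,0,0,65],[0,0,21,0,0,0,65],[0,0,0,0,0,0,0],[0,0,0,0,0,0,0],[0,0,0,0,0,0,0],[0,0,0,0,0,0,0],[0,0,0,0,0,0,0],[0,0,0,0,0,0,0]]'; python3 -c "
from h import *
go(591.2,126.2,186,0.095);s=ctrl.read_state();R0=R.from_euler('xyz',s['tool_rot']);print(R0.inv().apply(s['eef_pos']-np.array([531.5,120.5,186])))"
```

```text
clock: 30.4
eef_pos: [591.8, 125.3, 185.8]
tool_rot: [-3.142, -0.002, 0.095]
force: [0.0, -1.5, 1.9]
width: 20.7
gripper_force: 58.7
d tool [-0.6 -1.  -0.2] rot [-0.    -0.002 -0.   ]
[60.52972518  0.96834395  0.2613852 ]
```

Knob gripped. Turn one half turn clockwise and check.

```bash
python3 nudge.py '[[-2,15.5,0,0,0,0,0],[-6,14.5,0,0,0,0,0],[-9.5,12.4,0,0,0,0,0],[-12.4,9.5,0,0,0,0,0],[-14.5,6,0,0,0,0,0],[-15.5,2,0,0,0,0,0],[-15.5,-2,0,0,0,0,0],[-14.5,-6,0,0,0,0,0],[-12.4,-9.5,0,0,0,0,0],[-9.5,-12.4,0,0,0,0,0],[-6,-14.5,0,0,0,0,0],[-2,-15.5,0,0,0,0,0]]'
cat >> h.py <<'E'
def rel():
    s=ctrl.read_state();q=R.from_euler('xyz',s['tool_rot']).inv().apply(s['eef_pos']-np.array([531.5,120.5,186]));print('tool-frame',q.round(1),'phi deg',np.degrees(np.arctan2(q[1],q[0])).round(1),'r',np.hypot(q[0],q[1]).round(1),'w',s['width'].round(1))
E
python3 -c "
from h import *
rel()"
```

```text
clock: 31.6
eef_pos: [473.1, 112.4, 185.5]
tool_rot: [3.139, -0.005, 0.093]
force: [7.5, -0.8, -1.5]
width: 20.5
gripper_force: 59.1Traceback (most recent call last):
  File "<string>", line 3, in <module>
    rel()
    ~~~^^
  File "h.py", line 38, in rel
    s=ctrl.read_state();q=R.from_euler('xyz',s['tool_rot']).inv().apply(s['eef_pos']-np.array([531.5,120.5,186]));print('tool-frame',q.round(1),'phi deg',np.degrees(np.arctan2(q[1],q[0])).round(1),'r',np.hypot(q[0],q[1]).round(1),'w',s['width'].round(1))
                                                                                                                                                                                                                                          ^^^^^^^^^^^^^^^^
AttributeError: 'float' object has no attribute 'round'
```

```bash
sed -i "s/s\['width'\].round(1)/s['width']/" h.py
python3 nudge.py '[[2,-15.5,0,0,0,0,0],[6,-14.5,0,0,0,0,0],[9.5,-12.4,0,0,0,0,0],[12.4,-9.5,0,0,0,0,0],[14.5,-6,0,0,0,0,0],[15.5,-2,0,0,0,0,0],[15.5,2,0,0,0,0,0],[14.5,6,0,0,0,0,0],[12.4,9.5,0,0,0,0,0],[9.5,12.4,0,0,0,0,0],[6,14.5,0,0,0,0,0],[2,15.5,0,0,0,0,0]]'; python3 -c "
from h import *
rel()"
python3 nudge.py '[[-2,15.5,0,0,0,0,0],[-6,14.5,0,0,0,0,0],[-9.5,12.4,0,0,0,0,0],[-12.4,9.5,0,0,0,0,0],[-14.5,6,0,0,0,0,0],[-15.5,2,0,0,0,0,0],[-15.5,-2,0,0,0,0,0],[-14.5,-6,0,0,0,0,0],[-12.4,-9.5,0,0,0,0,0],[-9.5,-12.4,0,0,0,0,0],[-6,-14.5,0,0,0,0,0],[-2,-15.5,0,0,0,0,0]]'
python3 nudge.py '[[2,-15.5,0,0,0,0,0],[6,-14.5,0,0,0,0,0],[9.5,-12.4,0,0,0,0,0],[12.4,-9.5,0,0,0,0,0],[14.5,-6,0,0,0,0,0],[15.5,-2,0,0,0,0,0],[15.5,2,0,0,0,0,0],[14.5,6,0,0,0,0,0],[12.4,9.5,0,0,0,0,0],[9.5,12.4,0,0,0,0,0],[6,14.5,0,0,0,0,0],[2,15.5,0,0,0,0,0]]'; python3 -c "
from h import *
rel()"
```

```text
clock: 32.8
eef_pos: [593.1, 124.8, 185.9]
tool_rot: [-3.141, -0.004, 0.095]
force: [2.9, 2.1, 3.4]
width: 20.8
gripper_force: 59.6
tool-frame [61.7  1.5  0.4] phi deg 1.4 r 61.7 w 20.763686973564035
clock: 34.0
eef_pos: [473.1, 112.4, 185.5]
tool_rot: [3.139, -0.004, 0.093]
force: [7.6, -1.7, -2.6]
width: 20.8
gripper_force: 59.3
clock: 35.2
eef_pos: [593.0, 124.9, 185.9]
tool_rot: [-3.141, -0.004, 0.095]
force: [3.5, 1.5, 4.4]
width: 20.9
gripper_force: 59.9
tool-frame [61.7  1.5  0.4] phi deg 1.4 r 61.7 w 20.86200286301298
```

Two turns done, repeatable with low forces. Two more, then measure mark and pointer.

```bash
python3 nudge.py '[[-2,15.5,0,0,0,0,0],[-6,14.5,0,0,0,0,0],[-9.5,12.4,0,0,0,0,0],[-12.4,9.5,0,0,0,0,0],[-14.5,6,0,0,0,0,0],[-15.5,2,0,0,0,0,0],[-15.5,-2,0,0,0,0,0],[-14.5,-6,0,0,0,0,0],[-12.4,-9.5,0,0,0,0,0],[-9.5,-12.4,0,0,0,0,0],[-6,-14.5,0,0,0,0,0],[-2,-15.5,0,0,0,0,0]]'
python3 nudge.py '[[2,-15.5,0,0,0,0,0],[6,-14.5,0,0,0,0,0],[9.5,-12.4,0,0,0,0,0],[12.4,-9.5,0,0,0,0,0],[14.5,-6,0,0,0,0,0],[15.5,-2,0,0,0,0,0],[15.5,2,0,0,0,0,0],[14.5,6,0,0,0,0,0],[12.4,9.5,0,0,0,0,0],[9.5,12.4,0,0,0,0,0],[6,14.5,0,0,0,0,0],[2,15.5,0,0,0,0,0]]'; python3 -c "
from h import *
rel()"
python3 nudge.py '[[-2,15.5,0,0,0,0,0],[-6,14.5,0,0,0,0,0],[-9.5,12.4,0,0,0,0,0],[-12.4,9.5,0,0,0,0,0],[-14.5,6,0,0,0,0,0],[-15.5,2,0,0,0,0,0],[-15.5,-2,0,0,0,0,0],[-14.5,-6,0,0,0,0,0],[-12.4,-9.5,0,0,0,0,0],[-9.5,-12.4,0,0,0,0,0],[-6,-14.5,0,0,0,0,0],[-2,-15.5,0,0,0,0,0]]'
python3 nudge.py '[[2,-15.5,0,0,0,0,0],[6,-14.5,0,0,0,0,0],[9.5,-12.4,0,0,0,0,0],[12.4,-9.5,0,0,0,0,0],[14.5,-6,0,0,0,0,0],[15.5,-2,0,0,0,0,0],[15.5,2,0,0,0,0,0],[14.5,6,0,0,0,0,0],[12.4,9.5,0,0,0,0,0],[9.5,12.4,0,0,0,0,0],[6,14.5,0,0,0,0,0],[2,15.5,0,0,0,0,0]]'
python3 - <<'E'
from h import *
import pickle
rel()
C=cam('wrist');im=ctrl.get_image('wrist');cv2.imwrite('pics/w8.png',im);pickle.dump(C,open('w8.p','wb'))
sc=ctrl.get_image('scene');cv2.imwrite('pics/s8.png',sc)
p=proj(C,(665,2,80));print(p)
S=cam('scene');q=proj(S,(665,2,80)).round().astype(int);print(q)
u,v=p.round().astype(int);u=min(max(u,80),432);v=max(v,80)
A=cv2.resize(im[v-80:v+80,u-80:u+80],(480,480),interpolation=cv2.INTER_CUBIC)
B=cv2.resize(sc[q[1]-30:q[1]+50,q[0]-26:q[0]+27],(318,480),interpolation=cv2.INTER_CUBIC)
print(u-80,v-80,q-[26,30]);cv2.imwrite('pics/m8.png',np.hstack([A,B]))
E
```

```text
clock: 36.4
eef_pos: [473.0, 112.5, 185.5]
tool_rot: [3.139, -0.004, 0.093]
force: [8.0, -1.7, -1.4]
width: 20.5
gripper_force: 59.4
clock: 37.6
eef_pos: [593.0, 124.9, 185.9]
tool_rot: [-3.141, -0.004, 0.096]
force: [3.2, 2.3, 5.2]
width: 20.7
gripper_force: 60.1
tool-frame [61.7  1.5  0.4] phi deg 1.4 r 61.7 w 20.73779221748154
clock: 38.8
eef_pos: [473.0, 112.5, 185.5]
tool_rot: [3.139, -0.004, 0.093]
force: [8.5, -1.2, -1.9]
width: 20.6
gripper_force: 59.5
clock: 40.0
eef_pos: [593.1, 124.9, 185.9]
tool_rot: [-3.141, -0.004, 0.096]
force: [3.8, 1.5, 3.9]
width: 20.7
gripper_force: 60.2
tool-frame [61.7  1.5  0.4] phi deg 1.4 r 61.7 w 20.691073025482996
[403.27451313 123.38398633]
[251 217]
323 43 [225 187]
```

View pics/m8.png

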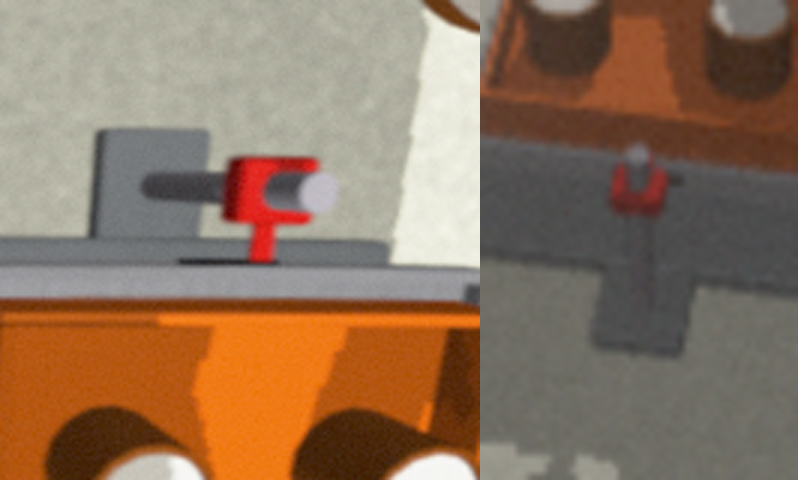

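Crop: black mark at about (180–280, 262), pointer tip at (262,262), and the mark is still below the tip. I'll wind a half turn more, imaging at quarter positions to triangulate the tip and mark.

```bash
cat > snap.py <<'E'
import sys,pickle
from h import *
n=sys.argv[1];rel();C=cam('wrist');im=ctrl.get_image('wrist');cv2.imwrite(f'pics/{n}.png',im);pickle.dump(C,open(f'{n}.p','wb'));print(proj(C,(665,2,80)))
E
python3 nudge.py '[[-2,15.5,0,0,0,0,0],[-6,14.5,0,0,0,0,0],[-9.5,12.4,0,0,0,0,0],[-12.4,9.5,0,0,0,0,0],[-14.5,6,0,0,0,0,0],[-15.5,2,0,0,0,0,0],[0,0,0,0,0,0,0]]'; python3 snap.py w9
python3 nudge.py '[[-15.5,-2,0,0,0,0,0],[-14.5,-6,0,0,0,0,0],[-12.4,-9.5,0,0,0,0,0],[-9.5,-12.4,0,0,0,0,0],[-6,-14.5,0,0,0,0,0],[-2,-15.5,0,0,0,0,0],[0,0,0,0,0,0,0]]'; python3 snap.py w10
python3 - <<'E'
from h import *
import pickle
L=[]
for n in('w8','w9','w10'):
    C=pickle.load(open(n+'.p','rb'));im=cv2.imread(f'pics/{n}.png');u,v=proj(C,(660,2,82)).round().astype(int);u=min(max(u,33),478);v=max(v,36)
    print(n,(u-33,v-36));L.append(cv2.resize(im[v-36:v+36,u-33:u+33],(264*1,288),interpolation=cv2.INTER_CUBIC))
cv2.imwrite('pics/m10.png',cv2.resize(np.hstack(L),(792,288)))
E
```

```text
clock: 40.8
eef_pos: [534.3, 60.8, 185.2]
tool_rot: [-3.137, 0.002, 0.093]
force: [-0.9, 4.4, 7.3]
width: 20.8
gripper_force: 60.6
tool-frame [-2.8 59.7  0.5] phi deg 92.7 r 59.8 w 20.845643177464208
[344.46763497  40.05844918]
clock: 41.55
eef_pos: [472.7, 114.3, 185.3]
tool_rot: [3.141, -0.003, 0.096]
force: [6.0, 2.6, 1.8]
width: 20.8
gripper_force: 60.0
tool-frame [-59.1   0.5   0.6] phi deg 179.5 r 59.1 w 20.834705861512482
[421.90666926 -31.49476862]
w8 (np.int64(370), np.int64(93))
w9 (np.int64(311), np.int64(10))
w10 (np.int64(389), 0)
```

View pics/m10.png

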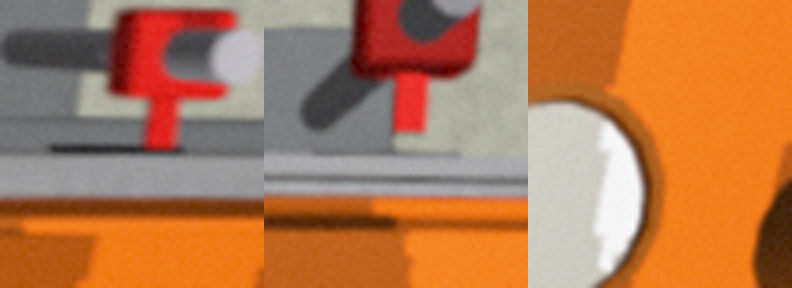

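Left (w8): tip (161,150), mark 50–183 at row 149. Middle (w9): tip end (146,132) locally. Right is out of view. Triangulate.

Run:
```python
from h import *
import pickle
from scipy.optimize import least_squares
C={n:pickle.load(open(n+'.p','rb')) for n in('w1','w2','w4','w8','w9')}
px=dict(w1=(418.2,280.8),w2=(388,64),w4=(378,176.2),w8=(410.1,130.3),w9=(347.4,42.9))
for a,b in(('w8','w9'),('w8','w4'),('w9','w4'),('w8','w2'),('w9','w2'),('w8','w1')):print(a,b,tri(C[a],px[a],C[b],px[b]))
f=lambda X:np.concatenate([proj(C[n],X)-px[n] for n in px])
r=least_squares(f,[660,2,88],loss='soft_l1');print(r.x,r.fun.round(1))
for z in(75,):
  for u in (382.4,399.1,415.6):print('mark',plane(C['w8'],(u,130.2),z))
# red tip detection in the raw pictures
for n in px:
    g=cv2.cvtColor(cv2.imread(f'pics/{n}.png'),cv2.COLOR_BGR2HSV);m=cv2.inRange(g,(0,150,70),(4,255,255))|cv2.inRange(g,(174,150,70),(179,255,255))
    u,v=map(int,px[n]);s=m[max(v-22,0):v+12,u-14:u+30];print(n,(max(v-22,0),u-14));
    if n in('w2','w4','w8','w9'):print('\n'.join(''.join('#' if x else '.' for x in r) for r in s))
```

```text
w8 w9 (array([660.22379816,   3.31844879,  95.70873554]), np.float64(0.7030238351824919))
w8 w4 (array([660.63657111,   5.0969033 ,  99.47748874]), np.float64(0.03939810536726372))
w9 w4 (array([657.90396979,   6.49775414, 105.62561406]), np.float64(0.42777542539885427))
w8 w2 (array([660.93610148,   1.53857384,  93.9002837 ]), np.float64(1.4081247811098587))
w9 w2 (array([661.66260353,   1.88628053,  91.55890221]), np.float64(1.9497643348404616))
w8 w1 (array([660.74963649,   4.70658029,  96.57770383]), np.float64(2.1318266771345016))
[660.56581986   3.24615294  95.34994237] [-0.7  1.  -0.1 -1.9 -1.4  0.5 -0.4 -0.2  0.4 -0.7]
mark [656.876635    17.17573927  75.        ]
mark [658.55137501   1.83269931  75.        ]
mark [660.25584309 -13.51476675  75.        ]
w1 (258, 404)
w2 (42, 374)
............................................
............................................
............................................
............................................
............................................
............................................
..............................
[... 5160 characters left out ...]
.........................
..........########..........................
..........########..........................
..........########..........................
...........#######..........................
............................................
............................................
............................................
............................................
............................................
............................................
............................................
............................................
............................................
............................................
............................................
```

```bash
python3 nudge.py '[[0,0,0,0,0,0,65],[0,0,0,0,0,0,65],[0,0,0,0,0,0,65],[0,0,-40,0,0,0,65],[0,0,-40,0,0,0,65],[43,0,0,0,0,0,65],[43,0,0,0,0,0,65],[43,0,0,0,0,0,65],[44,0,0,0,0,0,65],[0,0,50,0,0,0,65],[0,0,50,0,0,0,65],[0,0,50,0,0,0,65]]'; python3 nudge.py '[[0,0,0,0,0,0,65],[0,0,0,0,0,0,65]]'; python3 snap.py w11
python3 nudge.py '[[0,0,-40,0,0,0,65],[0,0,-40,0,0,0,65],[-4,42,0,0,0,0,65],[-4,42,0,0,0,0,65],[-4,42,0,0,0,0,65],[-4,42,0,0,0,0,65],[-4,42,0,0,0,0,65],[-4,42,0,0,0,0,65],[0,0,40,0,0,0,65],[0,0,40,0,0,0,65],[0,0,0,0,0,0,65],[0,0,0,0,0,0,65]]'; python3 snap.py w12
python3 - <<'E'
from h import *
import pickle
L=[]
for n in('w11','w12'):
    C=pickle.load(open(n+'.p','rb'));im=cv2.imread(f'pics/{n}.png');u,v=proj(C,(660,2,87)).round().astype(int);u=min(max(u,66),446);v=max(v,72)
    print(n,(u-66,v-72));L.append(cv2.resize(im[v-72:v+72,u-66:u+66],(396,432),interpolation=cv2.INTER_CUBIC))
cv2.imwrite('pics/m12.png',np.hstack(L))
E
```

```text
clock: 42.8
eef_pos: [643.6, 129.6, 112.8]
tool_rot: [3.141, 0.001, 0.094]
force: [0.9, 2.0, -0.4]
width: 64.7
gripper_force: 0.0
clock: 43.0
eef_pos: [643.9, 129.5, 115.3]
tool_rot: [3.14, 0.001, 0.094]
force: [0.4, -0.1, 0.9]
width: 64.7
gripper_force: 0.0
tool-frame [112.8   1.5  70.6] phi deg 0.8 r 112.8 w 64.69817681967896
[441.38340394 206.13535276]
clock: 44.25
eef_pos: [645.3, -123.5, 117.9]
tool_rot: [3.14, -0.003, 0.095]
force: [-0.8, 0.3, 0.1]
width: 64.9
gripper_force: 0.0
tool-frame [ 89.9 253.6  68.8] phi deg 70.5 r 269.0 w 64.90365850633125
[ 73.48105498 174.27747733]
w11 (np.int64(379), np.int64(145))
w12 (np.int64(2), np.int64(112))
```

View pics/m12.png

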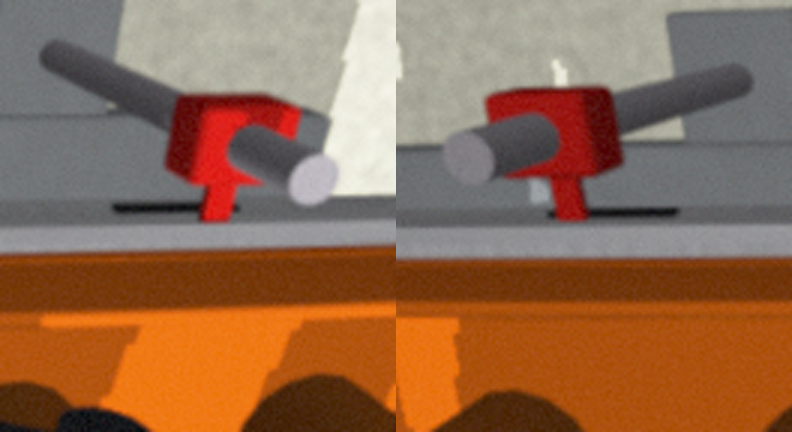

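Left: mark spans (113–240, 208), tip (217,221). Right: mark spans local (152–282, 212), tip local (176,220). Triangulate both.

Run:
```python
from h import *
import pickle
A,B=[pickle.load(open(n+'.p','rb')) for n in('w11','w12')]
f=lambda u,v,o:(u/3-.33+o[0],v/3-.33+o[1])
oa,ob=(379,145),(2,112)
ta,tb=f(217,221,oa),f(176,220,ob);ma,mb=f(176.5,208,oa),f(217,212.5,ob)
print('tip',tri(A,ta,B,tb));print('mark c',tri(A,ma,B,mb))
for a,b in((113,152),(240,282)):
  print('end',tri(A,f(a,208,oa),B,f(b,212.5,ob)))
for n,o,(u,v) in(('w11',oa,ta),('w12',ob,tb)):
    im=cv2.imread(f'pics/{n}.png').astype(int);b,g,r=im[...,0],im[...,1],im[...,2]
    m=(r-np.maximum(g,b)>60);ys=[(y,np.flatnonzero(m[y,int(u)-8:int(u)+9])+int(u)-8) for y in range(int(v)-8,int(v)+4)]
    print(n,[(y,(x.min(),x.max())) for y,x in ys if len(x)])
    gr=im.sum(2)//3;y0=int(v)-8
    for y in range(y0,y0+9):print(y,gr[y,int(u)-42:int(u)+38].tolist()) if 0 else None
    d=gr<45;sub=d[int(v)-8:int(v)+4,int(u)-45:int(u)+45];yy,xx=np.nonzero(sub);print('dark rows',np.unique(yy+int(v)-8,return_counts=True),'cols',xx.min()+int(u)-45,xx.max()+int(u)-45)
```

```text
tip (array([661.4408934 ,   2.77936663,  93.36691435]), np.float64(0.16721494147023486))
mark c (array([658.85948935,   2.638902  ,  79.38150078]), np.float64(0.16496892361927254))
end (array([657.54071303,  18.34624683,  79.58095148]), np.float64(0.040984674247485))
end (array([660.35660004, -13.04538212,  79.71052611]), np.float64(0.24866967050796648))
w11 [(210, (np.int64(447), np.int64(457))), (211, (np.int64(447), np.int64(456))), (212, (np.int64(447), np.int64(456))), (213, (np.int64(446), np.int64(456))), (214, (np.int64(446), np.int64(456))), (215, (np.int64(446), np.int64(456))), (216, (np.int64(446), np.int64(455))), (217, (np.int64(446), np.int64(455))), (218, (np.int64(446), np.int64(454)))]
dark rows (array([213, 214, 215]), array([30, 29, 17])) cols 417 446
w12 [(177, (np.int64(54), np.int64(63))), (178, (np.int64(55), np.int64(63))), (179, (np.int64(55), np.int64(64))), (180, (np.int64(55), np.int64(64))), (181, (np.int64(55), np.int64(64))), (182, (np.int64(55), np.int64(65))), (183, (np.int64(55), np.int64(65))), (184, (np.int64(56), np.int64(64))), (185, (np.int64(57), np.int64(63)))]
dark rows (array([182, 183]), array([32, 32])) cols 53 95
```

Mark measures 79.5 mm (true 80 by turns) and the tip 93.4 mm, so about 13.9 mm to rise, or 1.39 turns. Return to the knob.

```bash
python3 nudge.py '[[0,0,-50,0,0,0,65],[0,0,-50,0,0,0,65],[0,0,-48,0,0,0,65],[-21.3,-36.2,0,0,0,0,65],[-21.3,-36.2,0,0,0,0,65],[-21.3,-36.2,0,0,0,0,65],[-21.3,-36.2,0,0,0,0,65],[-21.3,-36.2,0,0,0,0,65],[-21.3,-36.2,0,0,0,0,65],[-21.3,-36.2,0,0,0,0,65],[0,0,0,0,0,0,65],[0,0,0,0,0,0,65]]'
python3 - <<'E'
from h import *
go(472.7,114.8,186,0.095);rel()
C=cam('wrist');im=ctrl.get_image('wrist')
g=cv2.cvtColor(im,cv2.COLOR_BGR2HSV);m=cv2.inRange(g,(0,150,60),(5,255,255))|cv2.inRange(g,(172,150,60),(179,255,255))
for c in cv2.findContours(m,0,2)[0]:
    if cv2.contourArea(c)>100:x,y,w,h=cv2.boundingRect(c);print((x,y,w,h),plane(C,(x+w/2,y+h-w/2),222))
E
```

```text
clock: 45.5
eef_pos: [472.5, 116.2, 265.3]
tool_rot: [-3.14, -0.004, 0.097]
force: [0.2, -0.7, -0.0]
width: 65.3
gripper_force: 0.0
d tool [-0.3  1.6 79.3] rot [-0.001 -0.004  0.002]
tool-frame [-58.8  -1.6 -79.5] phi deg -178.4 r 58.8 w 65.26243783986004
(247, 184, 28, 42) [475.10664024 112.72515552 222.        ]
```

```bash
python3 nudge.py '[[0,1.6,30,0,0,0,65],[0,0,30,0,0,0,65],[0,0,19,0,0,0,65],[0,0,0,0,0,0,65],[0,0,0,0,0,0,0],[0,0,0,0,0,0,0],[0,0,0,0,0,0,0],[0,0,0,0,0,0,0],[0,0,0,0,0,0,0],[0,0,0,0,0,0,0]]'; python3 -c "
from h import *
rel()"
python3 nudge.py '[[2,-15.5,0,0,0,0,0],[6,-14.5,0,0,0,0,0],[9.5,-12.4,0,0,0,0,0],[12.4,-9.5,0,0,0,0,0],[14.5,-6,0,0,0,0,0],[15.5,-2,0,0,0,0,0],[15.5,2,0,0,0,0,0],[14.5,6,0,0,0,0,0],[12.4,9.5,0,0,0,0,0],[9.5,12.4,0,0,0,0,0],[6,14.5,0,0,0,0,0],[2,15.5,0,0,0,0,0]]'; python3 -c "
from h import *
rel()"
python3 nudge.py '[[-2,15.5,0,0,0,0,0],[-6,14.5,0,0,0,0,0],[-9.5,12.4,0,0,0,0,0],[-12.4,9.5,0,0,0,0,0],[-14.5,6,0,0,0,0,0],[-15.5,2,0,0,0,0,0],[-15.5,-2,0,0,0,0,0],[-14.5,-6,0,0,0,0,0],[-12.4,-9.5,0,0,0,0,0],[-9.5,-12.4,0,0,0,0,0],[-6,-14.5,0,0,0,0,0],[-2,-15.5,0,0,0,0,0]]'
python3 -c "
from h import *
rel()"
```

```text
clock: 46.55
eef_pos: [472.6, 113.5, 185.0]
tool_rot: [-3.142, -0.002, 0.095]
force: [-1.0, -0.1, 6.5]
width: 20.4
gripper_force: 58.5
tool-frame [-59.3   1.4   0.9] phi deg 178.7 r 59.3 w 20.382781148890622
clock: 47.75
eef_pos: [592.9, 126.6, 185.4]
tool_rot: [-3.139, -0.003, 0.097]
force: [-1.0, 3.2, 6.3]
width: 20.7
gripper_force: 58.7
tool-frame [61.7 -0.2  0.8] phi deg -0.1 r 61.7 w 20.682135335377335
clock: 48.95
eef_pos: [472.7, 112.9, 185.1]
tool_rot: [3.14, -0.003, 0.094]
force: [1.5, -2.9, 3.5]
width: 20.7
gripper_force: 58.9
tool-frame [-59.3   2.1   0.7] phi deg 178.0 r 59.3 w 20.678855323167184
```

```bash
python3 nudge.py '[[2,-15.5,0,0,0,0,0],[6,-14.5,0,0,0,0,0],[9.5,-12.4,0,0,0,0,0],[12.4,-9.5,0,0,0,0,0],[14.5,-6,0,0,0,0,0],[15.5,-2,0,0,0,0,0],[15.5,2,0,0,0,0,0],[14.5,6,0,0,0,0,0],[12.4,9.5,0,0,0,0,0],[2.5,2.7,0,0,0,0,0],[0,0,0,0,0,0,0],[0,0,0,0,0,0,0]]'; python3 -c "
from h import *
rel()"; python3 nudge.py '[[0,0,0,0,0,0,65],[0,0,0,0,0,0,65],[0,0,0,0,0,0,65],[0,0,-40,0,0,0,65],[0,0,-40,0,0,0,65],[0,0,0,0,0,0,65]]'; python3 -c "
from h import *
go(644,130,115,.095)"
```

```text
clock: 50.15
eef_pos: [574.8, 164.3, 185.7]
tool_rot: [-3.14, -0.005, 0.096]
force: [2.4, 1.4, 6.9]
width: 20.7
gripper_force: 59.4
tool-frame [ 47.3 -39.4   0.6] phi deg -39.9 r 61.6 w 20.70764344351789
clock: 50.75
eef_pos: [575.2, 162.2, 268.9]
tool_rot: [3.141, -0.008, 0.094]
force: [0.9, 0.2, -0.6]
width: 64.8
gripper_force: 0.0
d tool [ 64.1  38.5 154.4] rot [ 0.    -0.008 -0.001]
```

```bash
python3 nudge.py '[[32,19,0,0,0,0,65],[32,19,0,0,0,0,65],[0,0,50,0,0,0,65],[0,0,50,0,0,0,65],[0,0,50,0,0,0,65],[0,0,0,0,0,0,65],[0,0,0,0,0,0,65]]'; python3 snap.py w13
python3 nudge.py '[[0,0,-40,0,0,0,65],[0,0,-40,0,0,0,65],[-4,42,0,0,0,0,65],[-4,42,0,0,0,0,65],[-4,42,0,0,0,0,65],[-4,42,0,0,0,0,65],[-4,42,0,0,0,0,65],[-4,42,0,0,0,0,65],[0,0,40,0,0,0,65],[0,0,40,0,0,0,65],[0,0,0,0,0,0,65],[0,0,0,0,0,0,65]]'; python3 snap.py w14
python3 - <<'E'
from h import *
import pickle
for n in('w13','w14'):
    C=pickle.load(open(n+'.p','rb'));im=cv2.imread(f'pics/{n}.png').astype(int);u,v=proj(C,(661.4,2.8,93.4)).round().astype(int)
    print(n,u,v,'mark ends exp',[proj(C,p).round(1).tolist() for p in((657.5,18.3,93.4),(660.4,-13,93.4))])
    r=im[...,2]-np.maximum(im[...,0],im[...,1])>60;d=im.max(2)<60
    for y in range(v-9,v+9):print(y,''.join('#' if r[y,x] else 'k' if d[y,x] else '.' for x in range(max(u-35,0),min(u+36,512))))
    print('col0',max(u-35,0))
E
```

```text
clock: 51.45
eef_pos: [639.6, 131.0, 114.1]
tool_rot: [3.141, 0.001, 0.094]
force: [0.9, -0.3, 0.6]
width: 65.2
gripper_force: 0.0
tool-frame [108.7  -0.4  71.8] phi deg -0.2 r 108.7 w 65.22328209285139
[446.24588276 201.27491325]
clock: 52.7
eef_pos: [640.9, -122.3, 116.8]
tool_rot: [3.14, -0.003, 0.095]
force: [0.6, -0.6, 1.0]
width: 65.0
gripper_force: 0.0
tool-frame [ 85.7 252.   69.9] phi deg 71.2 r 266.2 w 64.96976701454679
[ 73.53310984 168.54871441]
w13 456 214 mark ends exp [[432.6, 217.2], [477.4, 216.8]]
205 ................................#########..............................
206 ................................#########..............................
207 ...............................##########..............................
208 ...............................##########..............................
209 ...............................#########...............................
210 ...............................#########...............................
211 ..............................##########...............................
212 ..............................##########...
[... 1529 characters left out ...]
........
179 ................................#######................................
180 .......................................................................
181 .......................................................................
182 ..............kkkkkkkkkkkkkkkkkkkkkkkkkkkkkkkkkkkkkkkkkkkkkk...........
183 .............kkkkkkkkkkkkkkkkkkkkkkkkkkkkkkkkkkkkkkkkkkkkkk............
184 .............kkkkkkkkkkkkkkkkkkkkkkkkkkkkkkkkkkkkkkkkkkkkk.............
185 .......................................................................
186 .......................................................................
187 .......................................................................
col0 25
```

Run:
```python
from h import *
import pickle
A,B=[pickle.load(open(n+'.p','rb')) for n in('w13','w14')]
print('tip',tri(A,(455.2,213.5),B,(60.2,178.5)))
for a,b in(((433,217.3),(38.2,183.3)),((477,216.8),(83,182.8)),((455,217),(60.6,183))):print('mark',tri(A,a,B,b))
go(532.7,120.5,265,0.095-np.radians(-40.5))
print(ctrl.read_state()['qpos'])
```

```text
tip (array([661.35883189,   3.14956414,  92.87318117]), np.float64(0.35817115438757446))
mark (array([657.35596532,  18.02120371,  93.50212801]), np.float64(0.2984936420784997))
mark (array([660.45136905, -12.34748987,  93.7816678 ]), np.float64(0.08976189296482358))
mark (array([658.84122922,   2.81948909,  93.35725578]), np.float64(0.17032862715492442))
d tool [ -84.6 -252.  -148.4] rot [ 0.004 -0.003 -0.707]
[-0.32996418  0.95199407  0.90947755  1.62763632 -0.86509486  1.00475327
 -0.60741234]
```

Mark is level with the tip within about 0.5 mm, which is good enough. Now take the crank off: go over the hub and turn to crank yaw 0.80.

```bash
python3 nudge.py '[[0,0,-50,0,0,0,70],[0,0,-50,0,0,0,70],[0,0,-48,0,0,0,70],[-14.1,-42,0,0,0,0,70],[-14.1,-42,0,0,0,0,70],[-14.1,-42,0,0,0,0,70],[-14.1,-42,0,0,0,0,70],[-14.1,-42,0,0,0,0,70],[-14.1,-42,0,0,0,0,70],[0,0,0,0,0,-0.141,70],[0,0,0,0,0,-0.141,70],[0,0,0,0,0,-0.141,70]]'; python3 nudge.py '[[0,0,0,0,0,-0.141,70],[0,0,0,0,0,-0.141,70],[0,0,0,0,0,0,70],[0,0,0,0,0,0,70]]'
python3 - <<'E'
from h import *
go(532.7,120.6,151,0.802)
C=cam('wrist');im=ctrl.get_image('wrist');cv2.imwrite('pics/w15.png',im)
g=cv2.cvtColor(im,cv2.COLOR_BGR2HSV);m=cv2.inRange(g,(0,150,60),(5,255,255))|cv2.inRange(g,(172,150,60),(179,255,255))
for c in cv2.findContours(m,0,2)[0]:
    if cv2.contourArea(c)>100:x,y,w,h=cv2.boundingRect(c);print((x,y,w,h),plane(C,(x+w/2,y+h-w/2),222))
print(proj(C,(574.5,163.7,222)),proj(C,(532.7,120.6,174)))
gr=cv2.cvtColor(im,cv2.COLOR_BGR2GRAY);print(gr[205,205:310:3].tolist());print(gr[160:260:3,240].tolist());print(im[205,256],im[205,230])
E
```

```text
clock: 53.95
eef_pos: [532.7, 121.5, 265.2]
tool_rot: [3.14, -0.005, 0.525]
force: [-0.6, -0.7, -0.0]
width: 70.4
gripper_force: 0.0
clock: 54.35
eef_pos: [532.5, 120.9, 264.1]
tool_rot: [3.14, -0.003, 0.796]
force: [0.0, -0.4, 0.6]
width: 70.2
gripper_force: 0.0
d tool [ -0.5   0.2 113.1] rot [ 0.001 -0.003 -0.006]
(406, 144, 22, 24) [639.68368573  74.31341302 222.        ]
(241, 110, 32, 33) [575.73222372 163.67400393 222.        ]
[255.60162251 128.33098732] [256.12835825 193.46266659]
[164, 161, 165, 162, 164, 162, 164, 162, 156, 94, 82, 91, 91, 90, 92, 95, 92, 92, 90, 90, 92, 94, 94, 89, 157, 146, 132, 155, 135, 56, 91, 73, 93, 73, 102]
[80, 50, 40, 40, 57, 96, 95, 97, 90, 97, 97, 93, 93, 94, 98, 95, 92, 93, 157, 163, 167, 165, 161, 165, 163, 164, 193, 235, 238, 138, 100, 151, 121, 67]
[95 91 93] [160 138 125]
```

Hub appears at about (254,192) versus predicted (256,193). Descend, grip, lift vertically.

```bash
python3 nudge.py '[[0,-0.8,40,0,0,0,70],[0,0,40,0,0,0,70],[0,0,25,0,0,0,70],[0,0,8,0,0,0,70],[0,0,0,0,0,0,70],[0,0,0,0,0,0,0],[0,0,0,0,0,0,0],[0,0,0,0,0,0,0],[0,0,0,0,0,0,0],[0,0,0,0,0,0,0]]'; python3 nudge.py '[[0,0,-5,0,0,0,0],[0,0,-8,0,0,0,0],[0,0,-8,0,0,0,0],[0,0,-8,0,0,0,0]]'; python3 nudge.py '[[0,0,-20,0,0,0,0],[0,0,-30,0,0,0,0],[0,0,0,0,0,0,0],[0,0,0,0,0,0,0]]'; python3 -c "
from h import *
go(424,350,16,0.75)"
```

```text
clock: 55.4
eef_pos: [532.7, 121.3, 150.8]
tool_rot: [3.139, -0.003, 0.799]
force: [0.6, -2.2, 6.6]
width: 35.1
gripper_force: 60.3
clock: 55.8
eef_pos: [530.1, 122.2, 178.3]
tool_rot: [-3.14, 0.001, 0.8]
force: [-0.8, 0.8, -2.7]
width: 34.9
gripper_force: 62.0
clock: 56.2
eef_pos: [530.5, 122.3, 228.2]
tool_rot: [-3.14, -0.001, 0.8]
force: [-0.1, 0.8, -3.7]
width: 34.3
gripper_force: 62.2
d tool [  89.1 -234.8  212.5] rot [-0.001 -0.     0.05 ]
```

```bash
python3 nudge.py '[[14.8,-39.1,0,0,0,0,0],[14.8,-39.1,0,0,0,0,0],[14.8,-39.1,0,0,0,0,0],[14.8,-39.1,0,0,0,0,0],[14.8,-39.1,0,0,0,0,0],[14.8,-39.1,0,0,0,0,0],[0,0,40,0,0,0.05,0],[0,0,40,0,0,0,0],[0,0,40,0,0,0,0],[0,0,40,0,0,0,0],[0,0,30,0,0,0,0],[0,0,0,0,0,0,0]]'; python3 nudge.py '[[0,0,5,0,0,0,0],[0,0,5,0,0,0,0],[0,0,0,0,0,0,0],[0,0,0,0,0,0,0]]'
```

```text
clock: 57.4
eef_pos: [420.6, 347.0, 33.4]
tool_rot: [-3.14, 0.01, 0.75]
force: [-0.5, -0.4, -3.1]
width: 35.0
gripper_force: 61.9
clock: 57.8
eef_pos: [425.1, 349.4, 28.9]
tool_rot: [-3.141, -0.002, 0.75]
force: [0.1, 0.1, -3.4]
width: 35.2
gripper_force: 62.0
```

```bash
python3 nudge.py '[[0,0,5,0,0,0,0],[0,0,5,0,0,0,0],[0,0,0,0,0,0,0],[0,0,0,0,0,0,0]]'; python3 nudge.py '[[0,0,2,0,0,0,0],[0,0,0,0,0,0,0]]';python3 nudge.py '[[0,0,1.5,0,0,0,0],[0,0,0,0,0,0,0]]'
```

```text
clock: 58.2
eef_pos: [424.6, 348.8, 17.8]
tool_rot: [-3.141, 0.0, 0.75]
force: [0.5, 0.2, -2.6]
width: 34.8
gripper_force: 62.0
clock: 58.4
eef_pos: [424.6, 348.9, 15.8]
tool_rot: [-3.141, 0.0, 0.75]
force: [0.8, 0.2, -2.0]
width: 34.6
gripper_force: 62.0
clock: 58.6
eef_pos: [424.8, 349.0, 14.8]
tool_rot: [-3.141, -0.0, 0.75]
force: [-0.4, -0.1, 0.9]
width: 34.6
gripper_force: 62.4
```

Contact with the mat (weight unloaded). Release and rise straight up, then check.

```bash
python3 nudge.py '[[0,0,0,0,0,0,75],[0,0,0,0,0,0,75],[0,0,0,0,0,0,75],[0,0,-10,0,0,0,75],[0,0,-40,0,0,0,75],[0,0,-50,0,0,0,75],[0,0,-50,0,0,0,75],[0,0,-50,0,0,0,75],[0,0,0,0,0,0,75],[0,0,0,0,0,0,75]]'
python3 - <<'E'
from h import *
C=cam('wrist');im=ctrl.get_image('wrist');cv2.imwrite('pics/w16.png',im)
g=cv2.cvtColor(im,cv2.COLOR_BGR2HSV);m=cv2.inRange(g,(0,150,60),(5,255,255))|cv2.inRange(g,(172,150,60),(179,255,255))
for c in cv2.findContours(m,0,2)[0]:
    if cv2.contourArea(c)>60:x,y,w,h=cv2.boundingRect(c);print('knob',(x,y,w,h),plane(C,(x+w/2,y+h-w/2),86))
k=np.array([424.8+60*np.cos(.75),349+60*np.sin(.75),86]);print('exp',proj(C,k),k)
m=cv2.inRange(im,(0,0,0),(45,45,45));m[250:]=0
for c in cv2.findContours(m,0,2)[0]:
    if cv2.contourArea(c)>2000:print('mat',[plane(C,p,4)[:2].round().tolist() for p in cv2.boxPoints(cv2.minAreaRect(c))])
t=ctrl.get_image('top');s=ctrl.get_image('scene')
for n,i in(('top',t),('scene',s)):
    cv2.imwrite(f'pics/{n}F.png',i);a=cv2.imread(f'pics/{n}0.png');d=cv2.absdiff(cv2.GaussianBlur(a,(5,5),0),cv2.GaussianBlur(i,(5,5),0)).max(2)>30
    nb,_,st,ce=cv2.connectedComponentsWithStats(d.astype(np.uint8));print(n,[(st[k][:5].tolist()) for k in range(1,nb) if st[k][4]>25])
    C2=cam(n)
    g=cv2.cvtColor(i,cv2.COLOR_BGR2HSV)
    m=cv2.inRange(g,(110,0,120),(179,45,255))if n=='top' else cv2.inRange(g,(0,0,150),(179,60,255))
    for nm,p in dict(c1=(601,-49,138),c2=(593,28,138),s1=(501,-62,131),s2=(496,-17,131),s3=(491,28,131)).items():
        u,v=proj(C2,p).round().astype(int);print(nm,(u,v),i[v,u],end=' ')
    print()
E
```

```text
clock: 59.6
eef_pos: [424.9, 349.4, 216.1]
tool_rot: [-3.141, -0.003, 0.75]
force: [-0.9, 1.2, -0.8]
width: 75.0
gripper_force: 0.0
knob (245, 109, 24, 22) [469.79961805 389.79665257  86.        ]
exp [256.12572768 119.7962633 ] [468.70133213 389.8983256   86.        ]
mat [[362.0, 433.0], [542.0, 395.0], [524.0, 252.0], [322.0, 279.0]]
top [[95, 98, 82, 113, 2563], [225, 102, 20, 49, 199], [181, 131, 11, 27, 96], [206, 143, 7, 15, 26], [251, 153, 9, 12, 65], [272, 154, 17, 13, 120], [266, 157, 8, 9, 29], [157, 165, 5, 16, 39], [236, 178, 48, 12, 213], [61, 181, 11, 16, 108], [242, 188, 14, 12, 125], [269, 188, 13, 16, 147], [6, 197, 130, 168, 8555], [341, 206, 11, 21, 99], [317, 208, 11, 17, 128], [370, 211, 12, 17, 139], [237, 212, 48, 6, 117], [212, 223, 16, 5, 65], [257, 223, 11, 11, 101], [272, 223, 10, 10, 88], [243, 224, 9, 9, 64], [24, 230, 3, 16, 38], [312, 243, 12, 19, 144], [340, 242, 12, 22, 115], [0, 310, 25, 19, 263], [0, 370, 35, 14, 415]]
c1 (np.int64(276), np.int64(193)) [136 136 135] c2 (np.int64(250), np.int64(194)) [136 136 134] s1 (np.int64(277), np.int64(227)) [
[... 193 characters left out ...]
, 63, 79, 2474], [210, 143, 85, 124, 2623], [170, 144, 18, 26, 267], [200, 152, 15, 21, 207], [126, 169, 17, 22, 238], [153, 171, 21, 28, 303], [291, 175, 9, 15, 113], [182, 179, 17, 22, 237], [289, 187, 27, 24, 351], [402, 188, 6, 11, 27], [273, 195, 8, 9, 43], [226, 199, 59, 26, 776], [493, 200, 19, 28, 391], [359, 213, 122, 171, 8384], [509, 240, 3, 13, 33], [300, 245, 31, 76, 462], [242, 252, 17, 19, 256], [334, 264, 26, 56, 580], [262, 270, 24, 85, 959]]
c1 (np.int64(238), np.int64(179)) [159 168 172] c2 (np.int64(269), np.int64(182)) [160 167 170] s1 (np.int64(245), np.int64(154)) [ 76 105 131] s2 (np.int64(261), np.int64(155)) [ 73  99 128] s3 (np.int64(278), np.int64(157)) [54 72 92]
```

Crank stands on the mat knob up, all wares ride in their trays at the raised height, and the robot is clear. Hand in.

```bash
python3 -c "
from cell import ctrl
print(ctrl.finish_job())"
```

```text
the job is handed in; nothing more can be done
None
```

The job is handed in, with no verdict returned: both candles stand upright in the orange tray, the three stoppers are in the green tray, the lift mark measures within about 0.5 mm of the pointer tip, and the crank is back on its mat, knob up.

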